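Turn over an instrument cover on the turnover stand and set its clamp out

TASK

Get the instrument cover ready for its clamp: first move the brass vent plug off the cover into the grey parts bin. Then lever the cover up by its overhanging edge, pivoting on the edge at the stand's yellow fence, turn it over and lower it gently, without letting it slam, so that it lies flat on the stand where it lay before, with its yellow-green inner face up. Last, set the mounting clamp upright in the middle of the round dark mark on that face, and leave the other things on the bench where they are.

Things in the scene. Friction and masses are not known exactly. Their poses are not given: they have to be found in the camera images.
- stand: Fixed turnover stand: a dark block 100 (x) x 140 (y) mm, its flat rubber-topped surface 45 mm above the bench, with a yellow fence along its +x side. Origin at bench level under the middle of the block; its +x points across the block to the fence, z up. It is turned 0.9 to 1.35 rad to the left, so the fence stands on the left (robot's view).
- fence_foot (a point): Middle of the inner corner where the fence's face meets the stand's top surface, 50 mm to +x of the stand's origin and 45 mm above the bench. The fence is 140 mm wide and 60 mm high from there, its face leaning back 10 degrees from upright.
- seat (a point): Point on the stand where the cover's centre is when the cover lies flat with its fence-side edge touching the fence: 20 mm to -x of the stand's origin, 49 mm above the bench.
- cover_mid (a point): Centre of the cover, half-way through its thickness: a loose flat rigid aluminium plate 140 (its x) x 120 (its y) x 8 mm, about 0.34 kg, too wide to grasp flat; its 8 mm edge can be pinched once it is tilted. It starts flat on the stand, sage-grey outer face up. Its z points out of the outer face (up at first, down once turned over); its x points to the fence at first.
- cover_heel (a point): Middle of the cover's fence-side edge, half-way through the thickness, 70 mm to +x of the cover's centre; at first 0 to 17 mm short of the fence. The opposite, free edge then hangs 40 to 57 mm out beyond the stand's block, its underside 45 mm above the bench, so that a finger fits under it.
- cover_pad (a point): Centre of the round dark mark (68 mm across, flush) on the cover's yellow-green inner face; 12 mm to +x and 12 mm to +y of the cover's centre in the cover's frame, on the face (4 mm to -z of the centre). Hidden underneath at first.
- plug_mid (a point): Centre (half-way up) of the brass vent plug: round, 30 mm high, 24 mm across its body, with a 32 mm flange 6 mm thick at its foot. It stands upright on the cover at first, its foot 53 mm above the bench.
- bin: Fixed grey open-topped parts bin, outside 150 (x) x 170 (y) x 70 mm high, walls 4 mm, floor 5 mm thick. The upper half of its front (-x) side is a sprung metal flap that need not be used. Origin at bench level under its middle, axes along its sides.
- clamp_mid (a point): Centre of the cadmium-plated (pale gold) mounting clamp: a saddle 32 x 24 mm and 26 mm high with black rubber inside, on a foot 62 (its x) x 24 (its y) x 5 mm. The point is 13 mm above its underside; z up. It stands on the bench at first and can be grasped across its 24 mm width (its y).
- stopper: Loose blue rubber stopper, a cone 40 mm across the top and 30 mm high; bystander. Origin under its middle.
- bowl: Loose dark brown cracked compass bowl, 110 mm across and 55 mm high; bystander. Origin under its middle.
- driver: Loose screwdriver lying at the back of the bench; bystander.
- jar: Loose jar 56 mm across and 70 mm high; bystander. Origin under its middle.
- bezel: Loose flat dark steel ring 90 mm across and 10 mm high; bystander. Origin under its middle.
Not all that is in view belongs to the job. Of the things like the part that bears cover_mid, leave any that is turquoise; of the rest the smaller one is meant.

How it is judged:
By the outcome, as a careful person would: the job done as asked, in the order asked, and still so for the second after the job is handed in, with the robot touching nothing.
It also fails if it takes over 72 s, if anything falls off the work surface, if the arm or the gripper's body presses on something with over 40 N, if the wrist force passes 120 N, or if a joint passes its speed limit or range.

ROBOT

A 7-joint arm with a two-finger parallel gripper is mounted at the origin on the work surface. World frame = base frame: x ahead of the robot, y to its left, z up, the work surface at z = 0. Lengths are in m, angles in rad, forces in N, time in s.
With the tool pointing down it reaches from about 0.4 to 0.85 m from the base axis. Payload 10.4 kg.
Tool frame: the origin (TCP) lies at the very end of the fingers, on their centre line; the grasp point (between the pads) lies 19 mm behind it; x points along the fingers, z is the direction in which the jaws open and shut, and the axes are right-handed (so a half turn about x gives the same grasp; the last joint's range is limited). The gripper opens to 85 mm and grips with 20 to 120 N. Pads are 22 mm wide; open, the fingers measure 114 mm over their backs; the gripper's body (76 mm by 85 mm) begins 54 mm behind the grasp point. The pads swing forward as they close: fully open they stand 13 mm farther back than shut.
Start: joints at [-1.34, 0.332, -0.065, 1.46, 0.022, 1.35, -0.088], TCP at [0.157, 0.605, 0.231] pointing down, gripper open.
Joint ranges: [-2.6, 2.6], [-0.5, 2.12], [-1.47, 1.34], [0.16, 2.42], [-1.27, 4.41], [0.06, 2.06], [-2.6, 2.6]. Speed limits (rad/s): [2.22, 2.22, 2.79, 2.79, 3.14, 3.14, 3.14].

INTERFACE

Orientations are given as a unit quaternion [x, y, z, w].
In Python, from workcell import get_obs, camera, camera_info, hand_in gives the robot as it stands.
- The arm moves only by the tool move_arm, never from a script. Its argument "motion" is text: rows parted by semicolons, each of 4 numbers parted by spaces: the shift along the world's x, y, z in m, then the turn about the world's z in rad. In form: tx ty tz spin; .... A call has 1 to 10 rows; each row is the pose to reach, as a shift and turn from the pose commanded when the call began; what a row does not reach only later rows make up. A row lasts 1/8 s, in which the tool goes at most 62.5 mm and 10.7 degrees, less where a joint would pass 70% of its speed; a pose out of reach is approached as far as the arm can. A call with a gripper value outside its range is refused whole. "grip" is the opening, from 0 (shut) to 1 (fully open), set as the call begins (left out, the last holds). The fingers move at their own pace and stop on an object; "force" is the grip in N (left out, the last holds). Time passes only in rows, so rows that repeat a pose let the fingers close. It gives the time, the measured TCP pose, the force and the opening at its end, in the units of the state.
- get_obs(): the state, without advancing time (a new reading comes with each control period).
- camera(name): name is "scene" or "top" or "wrist"; returns (picture, depth): 480x640x3 uint8, red, green, blue; 480x640 float32, m along the optical axis (not along the pixel's ray), 0 where there is no reading.
- camera_info(name): a dict with "camera_matrix" (3x3 intrinsics, pixels), "eye" and "attitude" of the camera in the world. Camera axes: x right, y up, looking along -z (the intrinsics and any distortion apply to the point x, -y, -z); pixel columns grow to the right and rows downward; lengths in m; the calibration is good to about 2 mm. A picture is of the moment at which its call begins: read the wrist's pose just before it. camera_info takes no time and is no camera call; for the wrist camera it gives the pose at the moment of the call.
- hand_in(): hands the job in, once; it reports no verdict.
The state is a dict: "clock": time; "joint_pos": joint angles; "joint_velocities": joint speeds; "tau": joint torques, N m; "position": TCP position; "ee_rot": TCP orientation; "ft_force": force on the tool from outside, world axes, zero at the start; "torque": the same for the moment, N m; "grip_width": opening from 0.0 (shut) to 1.0 (fully open).
Only numpy, scipy, OpenCV 4.12 (cv2) and the standard library are available. Lean on these libraries where they do the work, as an engineer would, in place of code of your own. Each camera call takes 0.05 s, during which the arm holds its last target.

## Working session

There is one attempt and no reset: what is moved stays moved. The work goes in short steps, Python scripts to look and compute and a tool call to move; the robot and the scene stay as the last step left them, time stands still between calls to the robot, and variables do not carry over. Pictures are saved under pics/ and viewed, and the job is handed in when it is done.

Besides the shell and the picture viewer there is one more tool, called after "Call:" in YAML: its name, and indented under it one key for each argument. move_arm: Moves the arm, as the interface text tells. Its arguments: {"type":"object","properties":{"motion":{"type":"string"},"grip":{"type":"number"},"force":{"type":"number"}},"required":["motion"]}

```bash
ls; mkdir -p pics; python3 - <<'E'
from workcell import *
import cv2,numpy as np
print(get_obs())
for n in ["scene","top","wrist"]:
    print(n,camera_info(n))
    p,d=camera(n)
    cv2.imwrite(f"pics/{n}0.png",p[:,:,::-1]); np.save(f"pics/{n}0.npy",d)
E
```

```text
pics
{'clock': 0.0, 'joint_pos': array([-1.33960885,  0.33286625, -0.06466325,  1.46092126,  0.02162308,
        1.34990735, -0.08850579]), 'joint_velocities': array([ 0.00046693, -0.0018132 , -0.00059211,  0.00057634, -0.00154986,
       -0.00046832, -0.0009712 ]), 'tau': array([-2.02190781e-04, -6.25426912e+01,  4.89035610e-02, -3.91632092e+01,
        1.61161280e-02,  9.49086389e-03, -2.01343966e-06]), 'position': array([0.15686133, 0.60461544, 0.23052893]), 'ee_rot': array([-0.43303025,  0.55963048,  0.43236752,  0.55888895]), 'ft_force': array([-0.13207892,  0.88351979, -0.05253931]), 'torque': array([ 0.04765503, -0.01045592,  0.02319504]), 'grip_width': 1.001336758426575}
scene {'camera_matrix': array([[437.27087568,   0.        , 325.54174518],
       [  0.        , 437.27087568, 238.89539207],
       [  0.        ,   0.        ,   1.        ]]), 'eye': array([ 0.9404585 , -0.33328562,  0.84495007]), 'attitude': array([0.29855921, 0.13444852, 0.38698004, 0.8619933 ])}
top {'camera_matrix': array([[559.00150899,   0.        , 317.79433512],
       [  0.        , 559.00150899, 242.01426986],
       [  0.        ,   0.        ,   1.        ]]), 'eye': array([0.36943814, 0.07379311, 1.41511101]), 'attitude': array([-0.04173141,  0.03478264,  0.71239115, -0.69967672])}
wrist {'camera_matrix': array([[400.2624327 ,   0.        , 327.25958108],
       [  0.        , 400.2624327 , 237.01880945],
       [  0.        ,   0.        ,   1.        ]]), 'eye': array([0.07482263, 0.62599389, 0.37219889]), 'attitude': array([-0.13092445, -0.10018613,  0.60384155,  0.7798698 ])}
```

View pics/scene0.png

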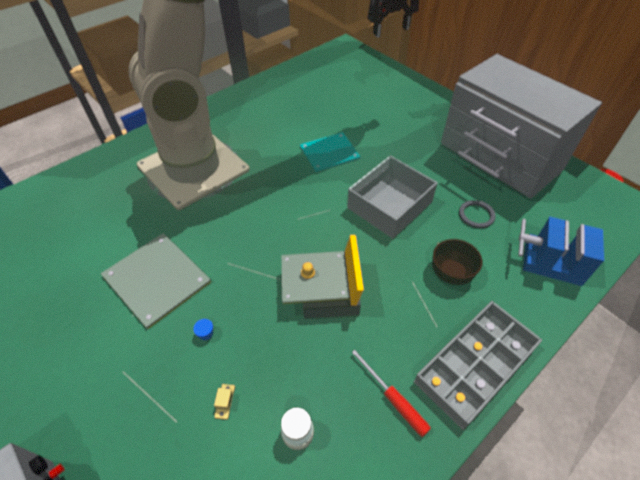

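View pics/top0.png

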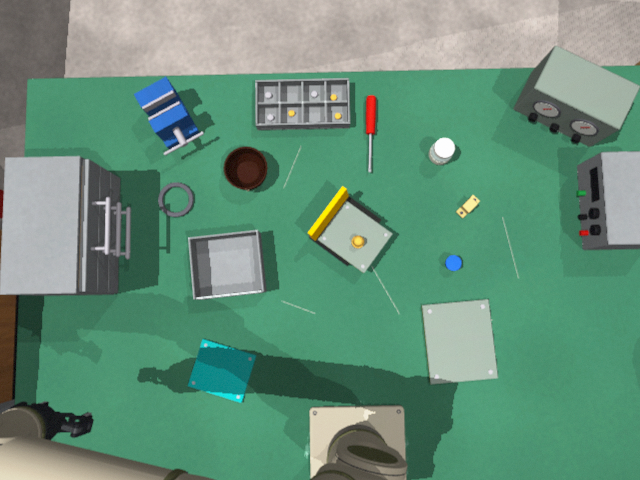

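View pics/wrist0.png

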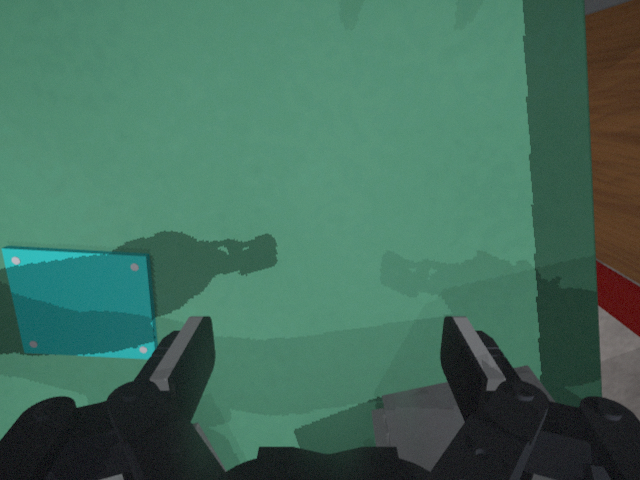

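```bash
cat > h.py <<'E'
import numpy as np,cv2
from scipy.spatial.transform import Rotation as R
from workcell import *
def info(n):
    c=camera_info(n); return c["camera_matrix"],np.array(c["eye"]),R.from_quat(c["attitude"]).as_matrix()
def pts(n,d,ci=None):
    K,e,A=ci or info(n)
    v,u=np.mgrid[0:480,0:640]
    p=np.stack([(u-K[0,2])/K[0,0]*d,-(v-K[1,2])/K[1,1]*d,-d],-1)
    return p@A.T+e
def proj(n,P,ci=None):
    K,e,A=ci or info(n)
    q=(np.atleast_2d(P)-e)@A
    return np.stack([K[0,0]*q[:,0]/-q[:,2]+K[0,2],K[1,1]*-q[:,1]/-q[:,2]+K[1,2]],-1)
E
python3 - <<'E'
from h import *
print(R.from_quat(get_obs()["ee_rot"]).as_matrix().round(3))
d=np.load("pics/top0.npy"); P=pts("top",d); im=cv2.imread("pics/top0.png")
def show(u,v): print((u,v),P[v,u].round(4),im[v,u][::-1])
for u,v in [(358,240),(380,250),(340,230),(330,212),(375,215),(468,206),(454,263),(225,265),(440,350),(345,190),(311,235),(245,165),(175,200),(442,148),(371,150)]: show(u,v)
for n,b in [("top",(290,170,410,290))]:
    c=im[b[1]:b[3],b[0]:b[2]]
    cv2.imwrite("pics/c1.png",cv2.resize(c,None,fx=5,fy=5,interpolation=cv2.INTER_CUBIC))
c=cv2.imread("pics/scene0.png")[225:325,260:380]
cv2.imwrite("pics/c2.png",cv2.resize(c,None,fx=5,fy=5,interpolation=cv2.INTER_CUBIC))
E
```

```text
[[-0.    -0.968  0.251]
 [-0.001  0.251  0.968]
 [-1.    -0.    -0.001]]
(358, 240) [ 0.5171 -0.0106  0.0854] [253 229  98]
(380, 250) [ 0.4953 -0.0659  0.0517] [113 141 126]
(340, 230) [0.5458 0.031  0.0563] [175 192 179]
(330, 212) [0.5841 0.0552 0.0984] [150 113   0]
(375, 215) [ 0.5895 -0.0607  0.0038] [50 67 56]
(468, 206) [ 0.6044 -0.2924  0.026 ] [251 241 159]
(454, 263) [ 0.4615 -0.25    0.0306] [ 52 133 250]
(225, 265) [0.4685 0.3216 0.0082] [183 188 190]
(440, 350) [ 0.2485 -0.2104  0.0125] [180 195 182]
(345, 190) [0.6359 0.0184 0.1016] [225 180   0]
(311, 235) [0.5293 0.1013 0.1015] [223 179   0]
(245, 165) [0.7255 0.2703 0.0075] [75 43 32]
(175, 200) [ 6.390e-01  4.521e-01 -2.000e-04] [ 76 148 114]
(442, 148) [ 0.7428 -0.2239  0.0692] [254 254 254]
(371, 150) [ 0.7587 -0.055   0.0064] [123 136 131]
```

View pics/c1.png

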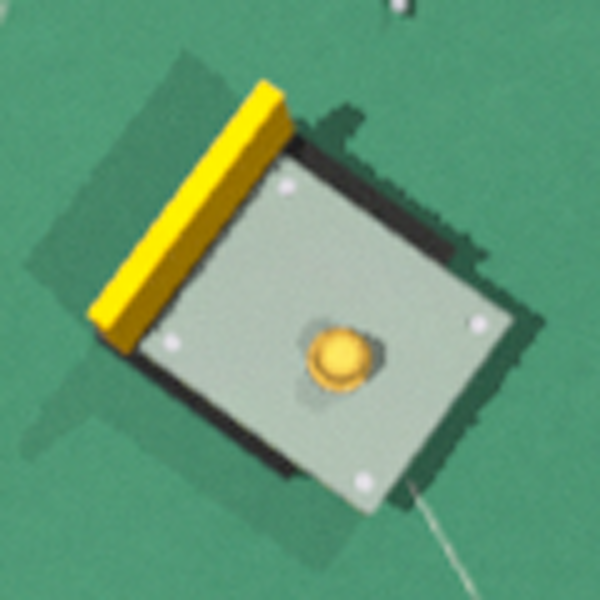

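View pics/c2.png

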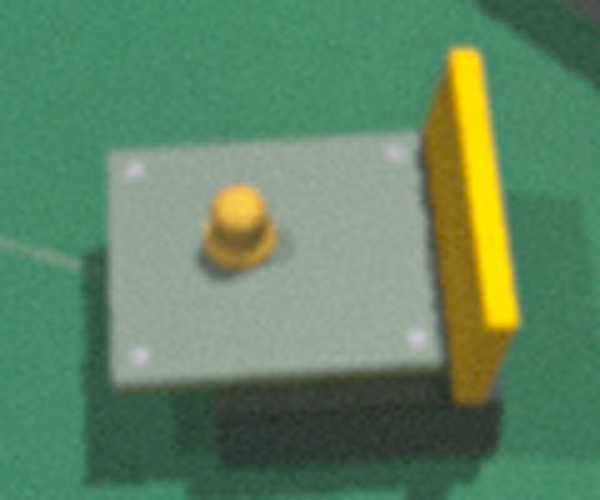

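```bash
cat >> h.py <<'E'
def ray(n,u,v,z,ci=None):
    K,e,A=ci or info(n)
    r=np.stack([(np.asarray(u,float)-K[0,2])/K[0,0],-(np.asarray(v,float)-K[1,2])/K[1,1],-np.ones_like(np.asarray(u,float))],-1)@A.T
    return e+r*((z-e[2])/r[...,2])[...,None]
E
python3 - <<'E'
from h import *
def cr(u,v): return 290+(u+.5)/5-.5,170+(v+.5)/5-.5
for nm,(u,v),z in [("R",(513,320),.053),("B",(372,515),.053),("L",(135,345),.053),("T",(285,155),.053),("plugtop",(343,350),.083),
  ("fTopA",(265,80),.105),("fTopB",(90,315),.105),("fIn1",(297,132),.105),("fIn2",(122,353),.105)]:
    a=cr(u,v); print(nm,ray("top",np.array(a[0]),np.array(a[1]),z).round(4))
im=cv2.imread("pics/top0.png"); d=np.load("pics/top0.npy"); P=pts("top",d)
hsv=cv2.cvtColor(im,cv2.COLOR_BGR2HSV)
# cover mask by colour
v,u=np.mgrid[0:480,0:640]
for name,m,z in [("cover",(hsv[...,1]<80)&(hsv[...,2]>100)&(u>300)&(u<405)&(v>190)&(v<285),.053),
  ("fence",(hsv[...,0]>20)&(hsv[...,0]<32)&(hsv[...,1]>180)&(hsv[...,2]>200)&(u>300)&(u<350)&(v>180)&(v<245),.105),
  ("plug",(hsv[...,0]>10)&(hsv[...,0]<30)&(hsv[...,1]>110)&(u>345)&(u<375)&(v>225)&(v<255),.075),
  ("clamp",(hsv[...,0]>15)&(hsv[...,0]<32)&(hsv[...,1]>40)&(hsv[...,2]>150)&(u>450)&(u<490)&(v>190)&(v<225),.01),
  ("bin",(P[...,2]>.062)&(P[...,2]<.08)&(u>180)&(u<275)&(v>220)&(v<310),.07)]:
    mm=(m*255).astype(np.uint8); n,l,s,c=cv2.connectedComponentsWithStats(mm)
    k=1+np.argmax(s[1:,4]); m2=l==k
    W=ray("top",u[m2],v[m2],z)[:,:2].astype(np.float32)
    r=cv2.minAreaRect(W*1000); print(name,s[k,4],c[k].round(1),[np.round(x,1) for x in r],cv2.boxPoints(r).round(0).tolist(), "mean",W.mean(0).round(4))
c=im[190:225,450:490]; cv2.imwrite("pics/c3.png",cv2.resize(c,None,fx=12,fy=12,interpolation=cv2.INTER_CUBIC))
E
```

```text
R [ 0.535  -0.0969  0.053 ]
B [ 0.4406 -0.0253  0.053 ]
L [0.5261 0.0887 0.053 ]
T [0.6191 0.013  0.053 ]
plugtop [ 0.5184 -0.0113  0.083 ]
fTopA [0.646 0.024 0.105]
fTopB [0.5348 0.1091 0.105 ]
fIn1 [0.6206 0.0093 0.105 ]
fIn2 [0.5164 0.0943 0.105 ]
cover 2701 [355.  236.4] [array([530. ,  -5.6]), array([141.6, 122.5]), np.float64(52.8)] [[438.0, -25.0], [536.0, -99.0], [622.0, 14.0], [524.0, 88.0]] mean [ 0.5299 -0.0055]
fence 315 [326.3 210.9] [array([586.4,  63.4]), array([ 12.4, 140. ]), np.float64(52.3)] [[527.0, 101.0], [638.0, 16.0], [646.0, 26.0], [535.0, 111.0]] mean [0.5859 0.0638]
plug 121 [357.5 241.5] [array([514.7, -10. ]), array([26.5, 26.7]), np.float64(88.6)] [[501.0, -23.0], [528.0, -24.0], [528.0, 3.0], [502.0, 4.0]] mean [ 0.5148 -0.0099]
clamp 164 [470.3 203.6] [array([ 613.5, -303.3]), array([25. , 40.6]), np.float64(43.5)] [[590.0, -297.0], [618.0, -327.0], [637.0, -309.0], [609.0, -280.0]] mean [ 0.6132 -0.3027]
bin 405 [222.3 255.1] [array([465.8, 310.4]), array([149.6, 171. ]), np.float64(5.3)] [[383.0, 389.0], [399.0, 218.0], [548.0, 232.0], [532.0, 402.0]] mean [0.4883 0.3172]
```

View pics/c3.png

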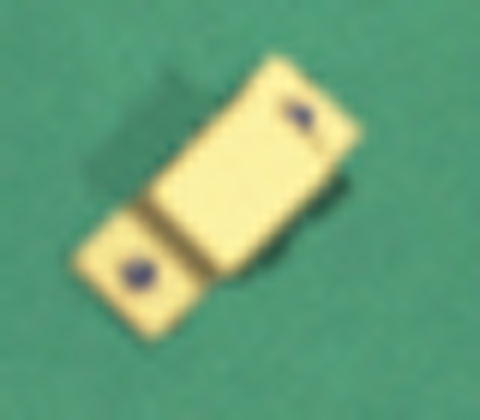

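Call:
move_arm:
  motion: "0.03 -0.0512 -0.005 -0.11; 0.06 -0.1025 -0.01 -0.22; 0.09 -0.154 -0.015 -0.33; 0.12 -0.205 -0.02 -0.44; 0.15 -0.256 -0.025 -0.55; 0.18 -0.308 -0.03 -0.66; 0.21 -0.359 -0.035 -0.77; 0.24 -0.41 -0.04 -0.88; 0.27 -0.461 -0.045 -0.99; 0.3 -0.5125 -0.05 -1.1"
  grip: 0.6
  force: 40

```text
clock: 1.4
position: [0.4575, 0.0908, 0.1813]
ee_rot: [-0.075, 0.703, 0.076, 0.703]
ft_force: [0.8, 1.5, -0.1]
grip_width: 0.597
```

Call:
move_arm:
  motion: "0.03 -0.051 -0.005 -0.11; 0.0595 -0.1025 -0.01 -0.217; 0.0595 -0.1025 -0.03 -0.217"

```text
clock: 1.78
position: [0.5182, -0.0149, 0.1519]
ee_rot: [0.002, 0.706, -0.004, 0.708]
ft_force: [-0.6, 0.6, -0.3]
grip_width: 0.6
```

```bash
python3 - <<'E'
from h import *
o=get_obs(); print(o["position"],o["ee_rot"],o["joint_pos"].round(2))
ci=info("wrist"); p,d=camera("wrist"); cv2.imwrite("pics/w1.png",p[:,:,::-1]); np.save("pics/w1.npy",d)
P=pts("wrist",d,ci); hsv=cv2.cvtColor(p,cv2.COLOR_RGB2HSV)
m=(P[...,2]>.078)&(P[...,2]<.09)&(hsv[...,1]>100)&(hsv[...,0]>10)&(hsv[...,0]<30)
n,l,s,c=cv2.connectedComponentsWithStats(m.astype(np.uint8)); print(s[:6],c[:6].round(0))
for k in range(1,n):
    if s[k,4]>200: print(k,P[l==k].mean(0), np.median(P[l==k],0))
E
```

```text
[ 0.51822409 -0.01487624  0.1518578 ] [ 0.00236167  0.70613699 -0.00363005  0.708062  ] [-0.61  0.17  0.61  1.87 -0.1   1.13  0.03]
[[     0      0    640    480 303997]
 [   340     29    212    178   2122]
 [   366     60      1      1      1]
 [   304    227     40     37   1080]] [[319. 240.]
 [442. 117.]
 [366.  60.]
 [323. 246.]]
1 [0.57679355 0.05890518 0.08417189] [0.57489398 0.06045629 0.08425788]
3 [ 0.51544617 -0.00949567  0.08097876] [ 0.51528299 -0.00931776  0.08119841]
```

View pics/w1.png

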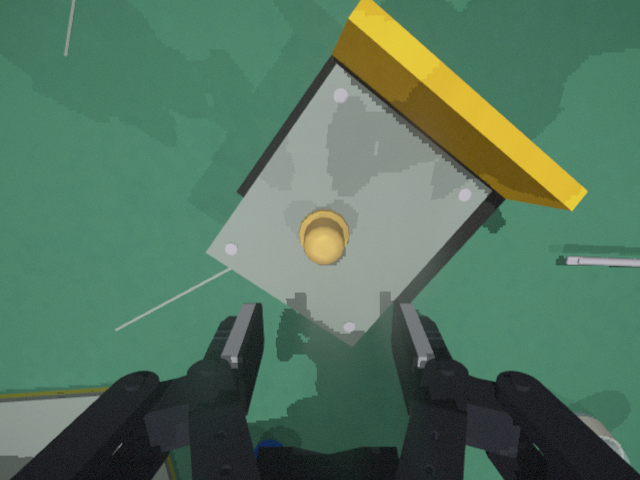

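Call:
move_arm:
  motion: "-0.001 0.001 -0.045 0; -0.001 0.001 -0.0865 0; -0.001 0.001 -0.0865 0"

```text
clock: 2.2
position: [0.5131, -0.0086, 0.0628]
ee_rot: [-0.001, 0.709, -0.0, 0.705]
ft_force: [-0.1, 0.8, 1.4]
grip_width: 0.601
```

Call:
move_arm:
  motion: "0 0 0 0; 0 0 0 0; 0 0 0 0; 0 0 0 0"
  grip: 0

```text
clock: 2.7
position: [0.5167, -0.0087, 0.067]
ee_rot: [0.0, 0.706, 0.0, 0.708]
ft_force: [-1.1, -0.7, 5.6]
grip_width: 0.249
```

```bash
python3 - <<'E'
from h import *
# cover corners from w1 (pose when taken ~ recompute not possible; use saved approx)
o=get_obs(); print(o["position"],o["grip_width"],o["ft_force"])
E
```

```text
[ 0.51670504 -0.00871361  0.0669552 ] 0.24946808583776148 [-1.12717642 -0.6755903   5.61729325]
```

Call:
move_arm:
  motion: "0 0 0.055 0; -0.006 0.02 0.1 0; -0.012 0.078 0.1 0.1; -0.021 0.14 0.1 0.2; -0.031 0.2 0.1 0.3; -0.04 0.26 0.1 0.4; -0.05 0.31 0.085 0.5; -0.05 0.319 0.03 0.5; -0.05 0.319 -0.03 0.5; -0.05 0.319 -0.03 0.5"

```text
clock: 3.95
position: [0.4632, 0.3084, 0.0325]
ee_rot: [-0.176, 0.687, 0.174, 0.683]
ft_force: [-0.1, -0.6, 1.2]
grip_width: 0.251
```

Call:
move_arm:
  motion: "0 0 0 0; 0 0 0 0"
  grip: 0.55

```text
clock: 4.2
position: [0.4672, 0.3111, 0.0381]
ee_rot: [-0.174, 0.684, 0.176, 0.687]
ft_force: [0.4, 0.3, 0.6]
grip_width: 0.555
```

```bash
python3 - <<'E'
from h import *
o=get_obs(); print(o["clock"],o["position"],o["grip_width"],o["ft_force"],o["joint_pos"].round(2))
for n in["scene","top"]:
    p,d=camera(n); cv2.imwrite(f"pics/{n}2.png",p[:,:,::-1]); np.save(f"pics/{n}2.npy",d)
    c=(p[150:330,250:450] if n=="scene" else p[160:320,180:410])[:,:,::-1]
    cv2.imwrite(f"pics/{n}2c.png",cv2.resize(c,None,fx=3,fy=3,interpolation=cv2.INTER_CUBIC))
E
```

```text
4.2 [0.46722288 0.31107442 0.03806295] 0.5552497039577788 [0.42182272 0.34575202 0.56103583] [-0.94  0.39  0.32  1.85 -0.15  0.92 -0.05]
```

View pics/scene2c.png

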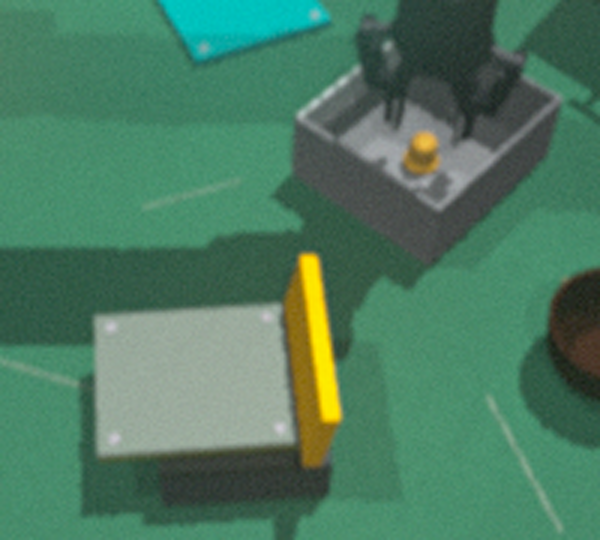

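View pics/top2c.png

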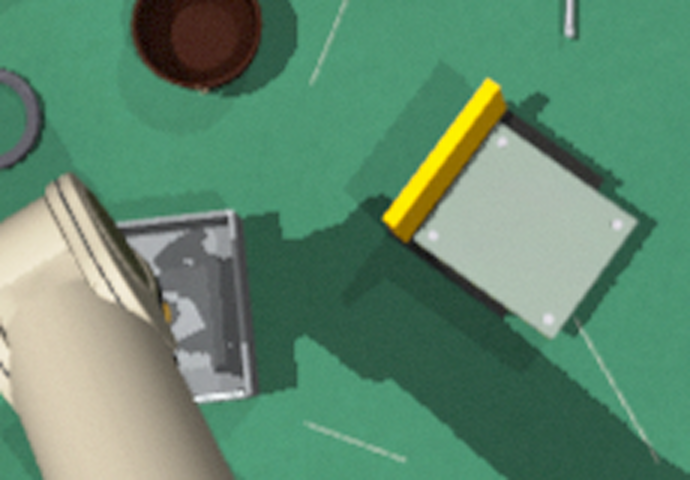

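Call:
move_arm:
  motion: "0 0 0.06 0; 0 -0.01 0.12 0; 0 -0.07 0.126 -0.16; 0.002 -0.13 0.126 -0.32; 0.003 -0.19 0.126 -0.48; 0.005 -0.25 0.126 -0.66; 0.006 -0.31 0.126 -0.84; 0.007 -0.37 0.126 -1.01; 0.007 -0.392 0.086 -1.15; 0.007 -0.392 0.035 -1.15"
  grip: 0.7

```text
clock: 5.55
position: [0.4739, -0.084, 0.0709]
ee_rot: [0.229, 0.668, -0.227, 0.671]
ft_force: [0.4, 2.2, -0.8]
grip_width: 0.699
```

Call:
move_arm:
  motion: "0 0 -0.044 0; 0 0 -0.044 0; 0 0 -0.044 0"

```text
clock: 5.92
position: [0.4737, -0.0822, 0.0278]
ee_rot: [0.226, 0.669, -0.226, 0.671]
ft_force: [0.8, 0.7, -0.6]
grip_width: 0.702
```

```bash
python3 - <<'E'
from h import *
o=get_obs(); print(o["clock"],o["position"],o["ft_force"],o["joint_pos"].round(2))
M=R.from_quat(o["ee_rot"]).as_matrix(); print("jaw yaw",np.arctan2(M[1,2],M[0,2]))
for n in["scene","wrist"]:
    p,d=camera(n); cv2.imwrite(f"pics/{n}3.png",p[:,:,::-1]); np.save(f"pics/{n}3.npy",d)
    if n=="scene": c=p[200:350,230:430,::-1]; cv2.imwrite(f"pics/{n}3c.png",cv2.resize(c,None,fx=4,fy=4,interpolation=cv2.INTER_CUBIC))
E
```

```text
5.925 [ 0.47366799 -0.08215858  0.02776838] [ 0.76416454  0.70103691 -0.56145778] [-0.55  0.29  0.7   2.07 -0.25  0.85 -0.35]
jaw yaw -0.6501742963308833
```

View pics/scene3c.png

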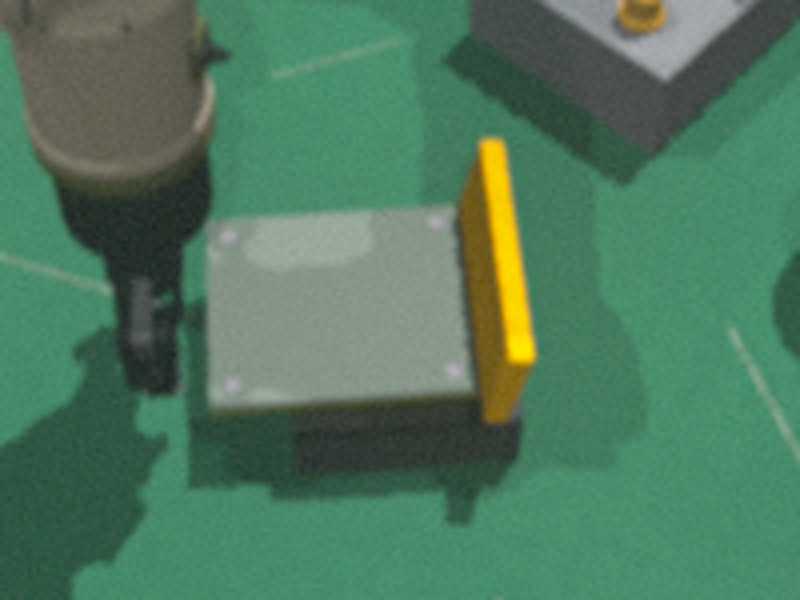

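View pics/wrist3.png

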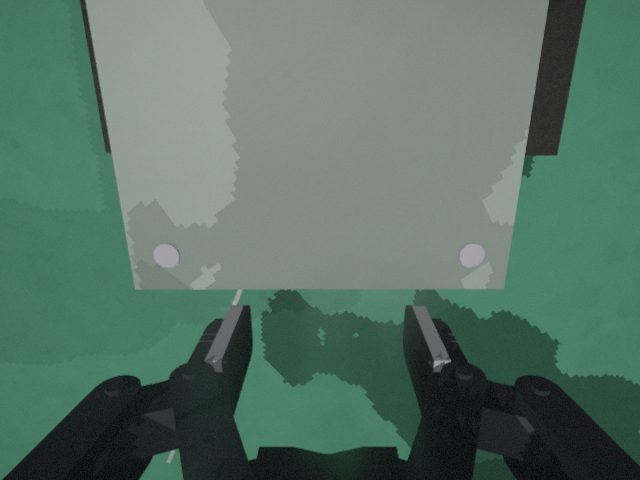

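```bash
python3 - <<'E'
from h import *
for u,v in [(135,290),(505,290)]:
    print(ray("wrist",np.array(float(u)),np.array(float(v)),.053).round(4))
p,d=cv2.imread("pics/wrist3.png"),np.load("pics/wrist3.npy")
P=pts("wrist",d)
ux=np.array([.605,.796]);uy=np.array([-.796,.605]);o=np.array([.5458,.0102])
for r in [310,320,330,345,355]:
    for c in [225,235,243,412,420,430]:
        q=P[r,c]; print(r,c,q.round(3),((q[:2]-o)@ux*1e3).round(1),((q[:2]-o)@uy*1e3).round(1))
E
```

```text
[ 0.4393 -0.0239  0.053 ]
[ 0.5344 -0.0962  0.053 ]
310 225 [ 0.427 -0.062 -0.001] -129.0 51.2
310 235 [ 0.452 -0.053  0.038] -107.0 36.2
310 243 [ 0.455 -0.054  0.04 ] -106.3 33.0
310 412 [ 0.505 -0.092  0.04 ] -106.3 -29.0
310 420 [ 0.507 -0.094  0.039] -106.4 -32.0
310 430 [ 0.505 -0.122 -0.002] -129.4 -47.6
320 225 [ 0.451 -0.052  0.046] -106.6 38.0
320 235 [ 0.454 -0.053  0.047] -105.9 34.2
320 243 [ 0.456 -0.056  0.046] -106.9 31.8
320 412 [ 0.503 -0.092  0.045] -107.2 -27.9
320 420 [ 0.506 -0.093  0.046] -106.6 -30.5
320 430 [ 0.508 -0.095  0.046] -106.6 -34.0
330 225 [ 0.453 -0.052  0.053] -106.2 36.3
330 235 [ 0.455 -0.055  0.053] -106.5 33.1
330 243 [ 0.454 -0.058  0.047] -110.2 31.8
330 412 [ 0.501 -0.095  0.046] -110.6 -27.9
330 420 [ 0.504 -0.092  0.053] -106.6 -29.0
330 430 [ 0.507 -0.094  0.054] -106.0 -32.1
345 225 [ 0.454 -0.054  0.062] -106.2 34.2
345 235 [ 0.455 -0.057  0.058] -108.7 32.0
345 243 [ 0.451 -0.062  0.049] -114.7 31.6
345 412 [ 0.498 -0.098  0.048] -115.3 -27.8
345 420 [ 0.502 -0.093  0.059] -108.2 -27.8
345 430 [ 0.505 -0.093  0.061] -106.8 -30.4
355 225 [ 0.455 -0.054  0.067] -106.1 32.9
355 235 [ 0.453 -0.059  0.059] -111.8 32.1
355 243 [ 0.448 -0.065  0.049] -118.8 31.9
355 412 [ 0.496 -0.102  0.048] -119.5 -28.1
355 420 [ 0.501 -0.095  0.06 ] -111.4 -27.8
355 430 [ 0.505 -0.091  0.068] -105.8 -28.6
```

Call:
move_arm:
  motion: "0.0036 0.0048 0 0; 0.0073 0.0096 0 0; 0.009 0.012 0 0; 0.01 0.013 0 0; 0.011 0.0144 0 0"

```text
clock: 6.65
position: [0.4831, -0.0681, 0.0257]
ee_rot: [0.226, 0.67, -0.226, 0.67]
ft_force: [-1.9, -1.7, 2.3]
grip_width: 0.701
```

Call:
move_arm:
  motion: "0.0012 0.0016 0 0; 0.0024 0.0032 0 0; 0.0024 0.0032 0 0"

```text
clock: 7.02
position: [0.4834, -0.0674, 0.0254]
ee_rot: [0.225, 0.671, -0.228, 0.669]
ft_force: [-11.9, -11.1, 9.2]
grip_width: 0.701
```

```bash
cat >> h.py <<'E'
ux=np.array([.605,.796]);uy=np.array([-.796,.605]);so=np.array([.5458,.0102])
def st():
    o=get_obs(); p=o["position"]; f=o["ft_force"]; M=R.from_quat(o["ee_rot"]).as_matrix()
    q=p[:2]-so
    print("t %.2f"%o["clock"],"stand xyz mm",(q@ux*1e3).round(1),(q@uy*1e3).round(1),(p[2]*1e3).round(1),"F",(f[:2]@ux).round(1),(f[:2]@uy).round(1),f[2].round(1),"yaw",np.arctan2(M[1,2],M[0,2]).round(3),"g",o["grip_width"].round(3),"q",o["joint_pos"].round(2),"T",o["torque"].round(2))
E
python3 -c "
from h import *
st()"
```

```text
Traceback (most recent call last):
  File "h.py", line 23, in st
    print("t %.2f"%o["clock"],"stand xyz mm",(q@ux*1e3).round(1),(q@uy*1e3).round(1),(p[2]*1e3).round(1),"F",(f[:2]@ux).round(1),(f[:2]@uy).round(1),f[2].round(1),"yaw",np.arctan2(M[1,2],M[0,2]).round(3),"g",o["grip_width"].round(3),"q",o["joint_pos"].round(2),"T",o["torque"].round(2))
                                                                                                                                                                                                                ^^^^^^^^^^^^^^^^^^^^^
AttributeError: 'float' object has no attribute 'round'
```

Call:
move_arm:
  motion: "0 0 0.003 0; 0 0 0.006 0; 0 0 0.009 0; 0.0003 0.0004 0.012 0; 0.0005 0.0006 0.015 0; 0.0007 0.0009 0.018 0"

```text
clock: 7.78
position: [0.4838, -0.0662, 0.0428]
ee_rot: [0.225, 0.671, -0.228, 0.668]
ft_force: [-7.9, -10.5, -0.4]
grip_width: 0.704
```

```bash
sed -i 's/o\["grip_width"\].round(3)/round(float(o["grip_width"]),3)/' h.py; python3 - <<'E'
from h import *
st()
p,d=camera("scene"); cv2.imwrite(f"pics/s4.png",p[:,:,::-1]); c=p[200:350,230:430,::-1]; cv2.imwrite(f"pics/s4c.png",cv2.resize(c,None,fx=4,fy=4,interpolation=cv2.INTER_CUBIC))
E
```

```text
t 7.78 stand xyz mm -98.3 3.1 42.8 F -13.2 -0.1 -0.4 yaw -0.653 g 0.704 q [-0.58  0.29  0.7   2.04 -0.23  0.9  -0.41] T [-2.34  1.54 -0.16]
```

View pics/s4c.png

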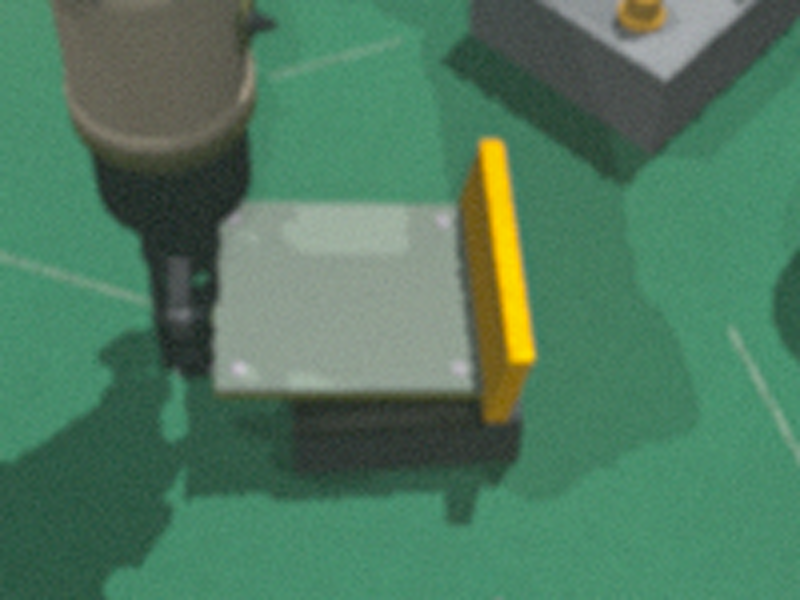

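Call:
move_arm:
  motion: "0.0006 0.0008 0.007 0; 0.0014 0.0018 0.014 0; 0.0027 0.0036 0.022 0; 0.0042 0.0056 0.029 0; 0.0059 0.0078 0.036 0; 0.0082 0.0108 0.044 0"

```text
clock: 8.57
position: [0.4909, -0.0574, 0.0868]
ee_rot: [0.225, 0.672, -0.23, 0.668]
ft_force: [-16.3, -18.7, 7.8]
grip_width: 0.701
```

```bash
cat >> h.py <<'E'
def sc(name,b=(200,350,230,430),f=4):
    p,d=camera("scene"); c=p[b[0]:b[1],b[2]:b[3],::-1]; cv2.imwrite(f"pics/{name}.png",cv2.resize(c,None,fx=f,fy=f,interpolation=cv2.INTER_CUBIC)); return p,d
E
python3 - <<'E'
from h import *
st(); sc("s5")
E
```

```text
t 8.57 stand xyz mm -87.0 2.9 86.8 F -24.8 1.6 7.8 yaw -0.655 g 0.701 q [-0.63  0.22  0.72  1.99 -0.17  1.   -0.48] T [-3.65  3.29  0.04]
```

View pics/s5.png

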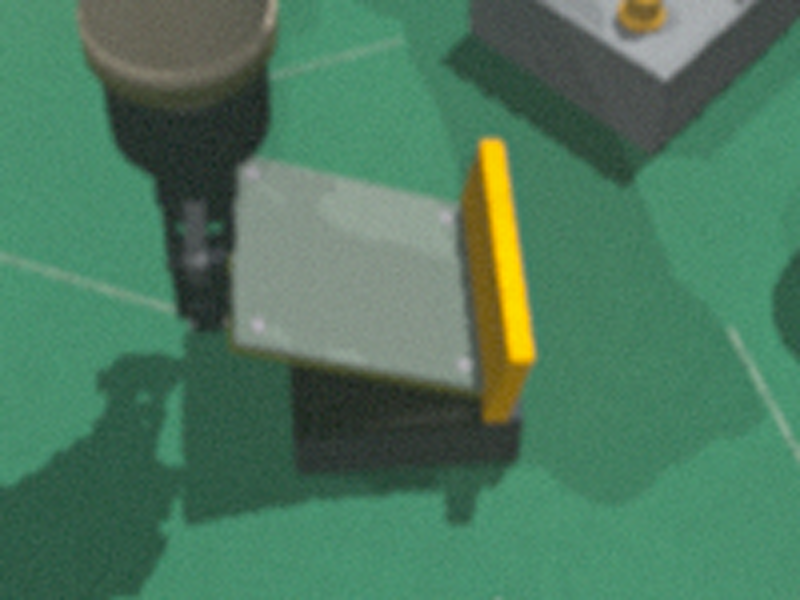

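Call:
move_arm:
  motion: "0.0019 0.0025 0.008 0; 0.0038 0.005 0.015 0; 0.007 0.0092 0.023 0; 0.0102 0.0134 0.03 0; 0.0144 0.0189 0.038 0; 0.0188 0.0247 0.045 0; 0.0239 0.0314 0.052 0; 0.029 0.0382 0.058 0"

```text
clock: 9.62
position: [0.5242, -0.0142, 0.1462]
ee_rot: [0.226, 0.67, -0.226, 0.67]
ft_force: [-1.2, -0.9, 0.4]
grip_width: 0.701
```

```bash
python3 - <<'E'
from h import *
st(); sc("s6")
E
```

```text
t 9.62 stand xyz mm -32.5 2.5 146.2 F -1.4 0.4 0.4 yaw -0.65 g 0.701 q [-0.69  0.2   0.71  1.87 -0.15  1.12 -0.58] T [-0.38  0.   -0.12]
```

View pics/s6.png

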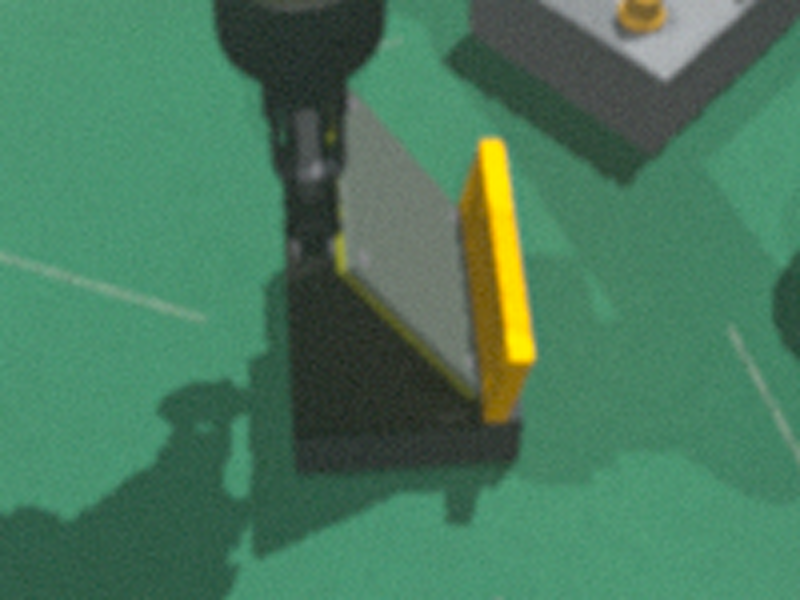

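Call:
move_arm:
  motion: "0.0067 0.0088 0.004 0; 0.0139 0.0183 0.008 0; 0.0212 0.0279 0.011 0; 0.0278 0.0366 0.014 0; 0.0345 0.0454 0.016 0; 0.0393 0.0517 0.018 0; 0.043 0.0565 0.018 0; 0.046 0.0605 0.018 0; 0.0484 0.0637 0.018 0; 0.0508 0.0669 0.018 0"

```text
clock: 10.92
position: [0.5746, 0.0525, 0.1638]
ee_rot: [0.226, 0.67, -0.226, 0.67]
ft_force: [0.1, -0.2, -0.9]
grip_width: 0.702
```

```bash
python3 - <<'E'
from h import *
st(); sc("s7")
E
```

```text
t 10.93 stand xyz mm 51.1 2.6 163.8 F -0.1 -0.2 -0.9 yaw -0.65 g 0.702 q [-0.72  0.31  0.67  1.71 -0.21  1.19 -0.65] T [ 0.06 -0.   -0.03]
```

View pics/s7.png

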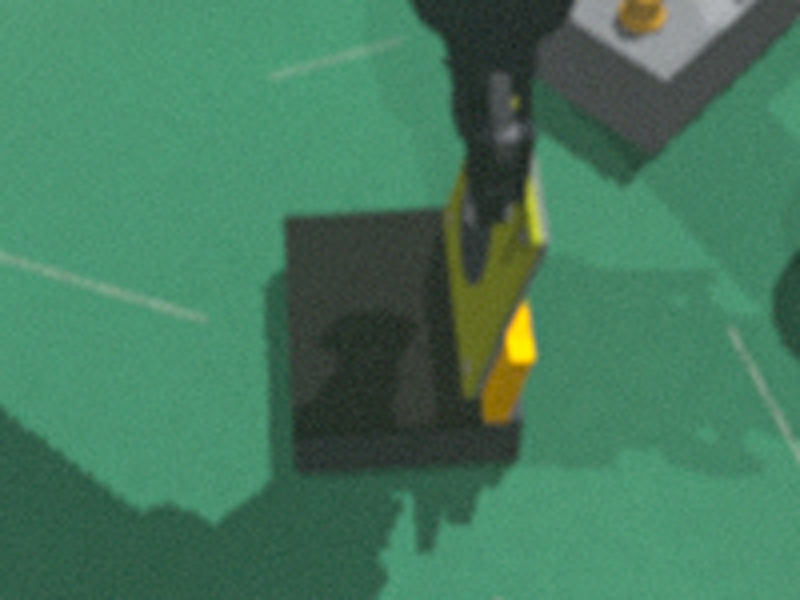

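Call:
move_arm:
  motion: "-0.003 -0.004 0.045 0; 0 0 0.066 -0.17; 0.007 0.011 0.066 -0.35; 0.007 0.011 0.066 -0.53; 0.007 0.011 0.066 -0.71; 0.007 0.011 0.066 -0.89; 0.007 0.011 0.066 -1.07; 0.007 0.011 0.066 -1.25; 0.007 0.011 0.066 -1.42; 0.007 0.011 0.066 -1.57"
  grip: 0.6

```text
clock: 12.22
position: [0.5815, 0.0634, 0.2299]
ee_rot: [-0.634, -0.313, 0.634, -0.313]
ft_force: [0.2, -0.5, -0.2]
grip_width: 0.598
```

```bash
python3 - <<'E'
from h import *
st(); sc("s8")
ci=info("wrist");p,d=camera("wrist"); cv2.imwrite("pics/w8.png",p[:,:,::-1])
P=pts("wrist",d,ci); np.save("pics/w8P.npy",P)
E
```

```text
t 12.22 stand xyz mm 63.9 3.8 229.9 F -0.3 -0.5 -0.2 yaw -2.225 g 0.598 q [-0.94  0.34  0.94  1.61 -0.28  1.33 -2.18] T [ 0.04  0.04 -0.04]
```

View pics/w8.png

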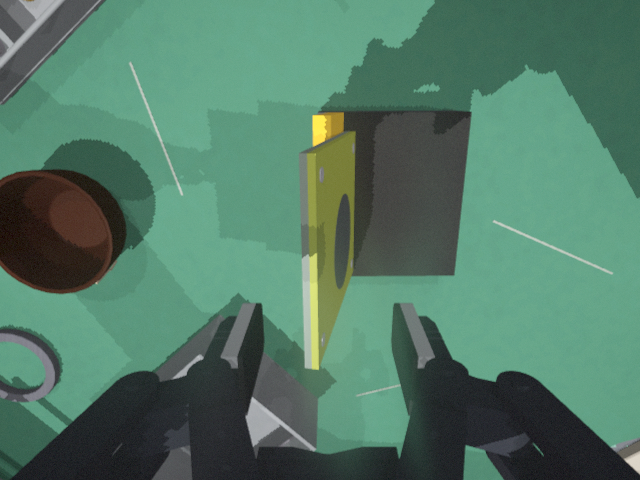

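View pics/s8.png

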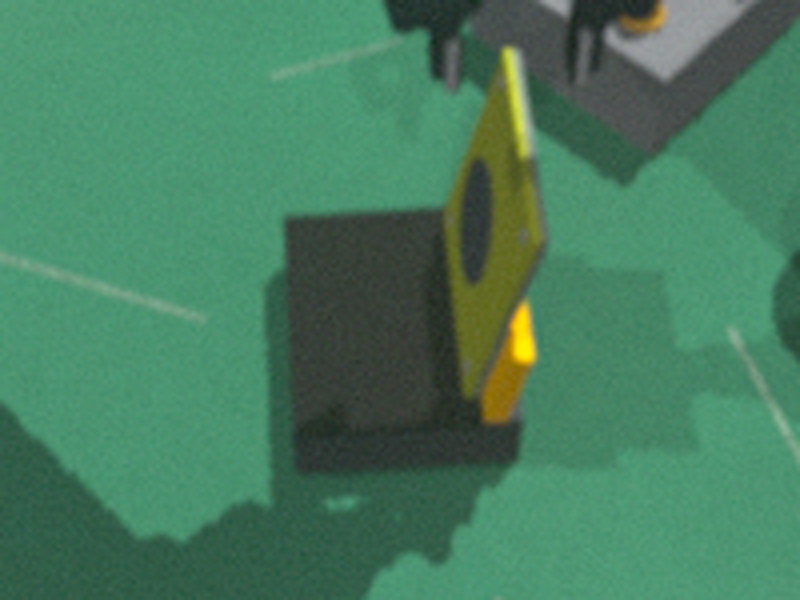

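```bash
python3 - <<'E'
from h import *
P=np.load("pics/w8P.npy"); q=P[...,:2]-so; X=q@ux*1e3; Y=q@uy*1e3; Z=P[...,2]*1e3
v,u=np.mgrid[0:480,0:640]
m=(u>290)&(u<360)&(v>120)&(v<375)&(Z>150)
for lo,hi in [(150,160),(160,170),(170,178),(178,184),(184,190),(190,200)]:
    k=m&(Z>lo)&(Z<=hi)
    if k.sum()>20: print(lo,hi,k.sum(),"X",np.percentile(X[k],[2,50,98]).round(1),"Y",np.percentile(Y[k],[1,99]).round(1))
for vv in [180,230,280,330,360]: 
    print(vv,[(uu,X[vv,uu].round(0),Y[vv,uu].round(0),Z[vv,uu].round(0)) for uu in (304,308,311,314,318,325)])
E
```

```text
150 160 707 X [61.9 63.1 67. ] Y [-55.6  62.4]
160 170 797 X [63.9 65.1 69.5] Y [-55.7  62.5]
170 178 756 X [65.5 66.9 71. ] Y [-55.7  62.7]
178 184 3723 X [67.8 72.  76.3] Y [-55.1  62.7]
180 [(304, np.float64(74.0), np.float64(-43.0), np.float64(182.0)), (308, np.float64(72.0), np.float64(-43.0), np.float64(182.0)), (311, np.float64(71.0), np.float64(-43.0), np.float64(181.0)), (314, np.float64(69.0), np.float64(-43.0), np.float64(183.0)), (318, np.float64(67.0), np.float64(-42.0), np.float64(178.0)), (325, np.float64(64.0), np.float64(-39.0), np.float64(161.0))]
230 [(304, np.float64(75.0), np.float64(-18.0), np.float64(181.0)), (308, np.float64(73.0), np.float64(-18.0), np.float64(182.0)), (311, np.float64(71.0), np.float64(-18.0), np.float64(182.0)), (314, np.float64(70.0), np.float64(-18.0), np.float64(183.0)), (318, np.float64(68.0), np.float64(-17.0), np.float64(180.0)), (325, np.float64(64.0), np.float64(-12.0), np.float64(163.0))]
280 [(304, np.float64(76.0), np.float64(10.0), np.float64(181.0)), (308, np.float64(73.0), np.float64(9.0), np.float64(182.0)), (311, np.float64(
[... 282 characters left out ...]
at64(180.0)), (308, np.float64(74.0), np.float64(40.0), np.float64(181.0)), (311, np.float64(73.0), np.float64(40.0), np.float64(181.0)), (314, np.float64(71.0), np.float64(38.0), np.float64(183.0)), (318, np.float64(69.0), np.float64(39.0), np.float64(182.0)), (325, np.float64(65.0), np.float64(50.0), np.float64(165.0))]
360 [(304, np.float64(91.0), np.float64(192.0), np.float64(-1.0)), (308, np.float64(75.0), np.float64(59.0), np.float64(181.0)), (311, np.float64(73.0), np.float64(58.0), np.float64(183.0)), (314, np.float64(71.0), np.float64(58.0), np.float64(182.0)), (318, np.float64(69.0), np.float64(58.0), np.float64(183.0)), (325, np.float64(68.0), np.float64(192.0), np.float64(-1.0))]
```

Call:
move_arm:
  motion: "0 0 -0.04 0; 0 0 -0.07 0; 0 0 -0.07 0"

```text
clock: 12.7
position: [0.5802, 0.0633, 0.1582]
ee_rot: [-0.632, -0.316, 0.634, -0.315]
ft_force: [-0.1, -0.1, 0.1]
grip_width: 0.602
```

Call:
move_arm:
  motion: "0 0 0 0; -0.002 -0.003 0 0; -0.005 -0.0065 0 0; -0.008 -0.0105 0 0; -0.0112 -0.0147 0 0; -0.0112 -0.0147 0 0"
  grip: 0.25

```text
clock: 13.45
position: [0.5701, 0.0482, 0.1599]
ee_rot: [-0.633, -0.314, 0.633, -0.314]
ft_force: [-0.5, -0.6, 0.4]
grip_width: 0.25
```

```bash
python3 - <<'E'
from h import *
st(); sc("s9")
E
```

```text
t 13.45 stand xyz mm 45.0 3.7 159.9 F -0.7 0.0 0.4 yaw -2.221 g 0.25 q [-0.91  0.37  0.92  1.74 -0.31  1.19 -2.13] T [-0.01 -0.03 -0.  ]
```

View pics/s9.png

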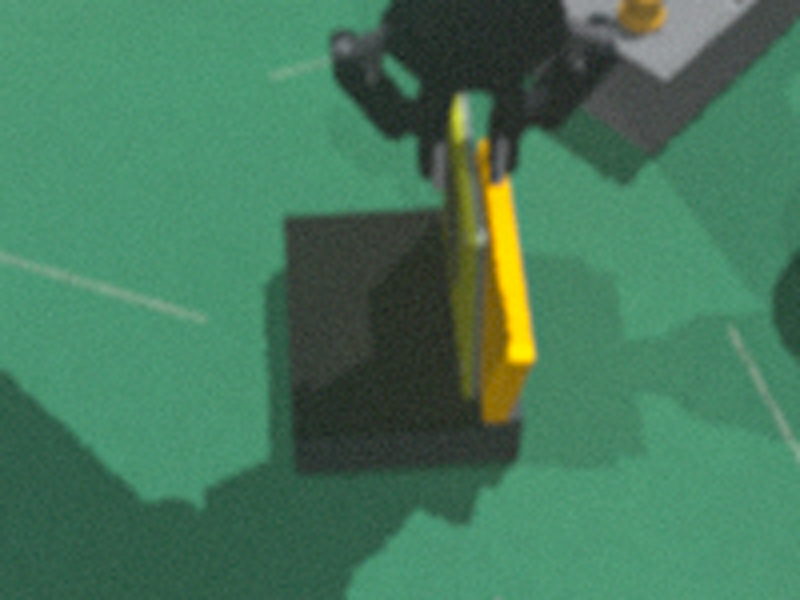

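Call:
move_arm:
  motion: "0 0 0 0; 0 0 0 0; 0 0 0 0"
  grip: 0
  force: 60

```text
clock: 13.88
position: [0.5706, 0.0489, 0.16]
ee_rot: [0.633, 0.314, -0.633, 0.315]
ft_force: [0.1, -0.9, 1.9]
grip_width: 0.083
```

```bash
python3 - <<'E'
from h import *
st()
E
```

```text
t 13.88 stand xyz mm 45.7 3.7 160.0 F -0.6 -0.6 1.9 yaw -2.22 g 0.083 q [-0.91  0.37  0.92  1.74 -0.31  1.19 -2.13] T [ 0.13 -0.11 -0.05]
```

Call:
move_arm:
  motion: "0 0 0.03 0; 0 0 0.07 0; 0 0 0.085 0.05; 0 0 0.085 0.2; 0 0 0.085 0.37; 0 0 0.085 0.54; 0 0 0.085 0.71; 0 0 0.085 0.88; 0 0 0.085 1.05; 0 0 0.085 1.22"

```text
clock: 15.12
position: [0.5697, 0.0486, 0.2439]
ee_rot: [0.337, 0.622, -0.338, 0.621]
ft_force: [-0.6, 0.0, -4.1]
grip_width: 0.078
```

Call:
move_arm:
  motion: "0 0 0 0.17; 0 0 0 0.34; 0 0 0 0.51; 0 0 0 0.68; 0 0 0 0.85; 0 0 0 1.02; 0 0 0 1.19; 0 0 0 1.36; 0 0 0 1.53; 0 0 0 1.7"

```text
clock: 16.38
position: [0.5696, 0.0486, 0.2438]
ee_rot: [-0.244, 0.664, 0.244, 0.663]
ft_force: [0.2, -0.4, -4.2]
grip_width: 0.081
```

Call:
move_arm:
  motion: "0 0 0 0.12; 0 0 0 0.22; 0 0 0 0.22; 0 0 0 0.22"

```text
clock: 16.88
position: [0.57, 0.0487, 0.2443]
ee_rot: [-0.313, 0.634, 0.313, 0.634]
ft_force: [0.0, 0.1, -4.9]
grip_width: 0.079
```

```bash
python3 - <<'E'
from h import *
st(); sc("s10")
ci=info("wrist");p,d=camera("wrist"); cv2.imwrite("pics/w10.png",p[:,:,::-1])
P=pts("wrist",d,ci); np.save("pics/w10P.npy",P)
E
```

```text
t 16.88 stand xyz mm 45.3 4.0 244.3 F 0.1 0.1 -4.9 yaw 0.918 g 0.079 q [-0.6   0.22  0.52  1.61 -0.11  1.34  0.84] T [-0.    0.01 -0.04]
```

View pics/s10.png

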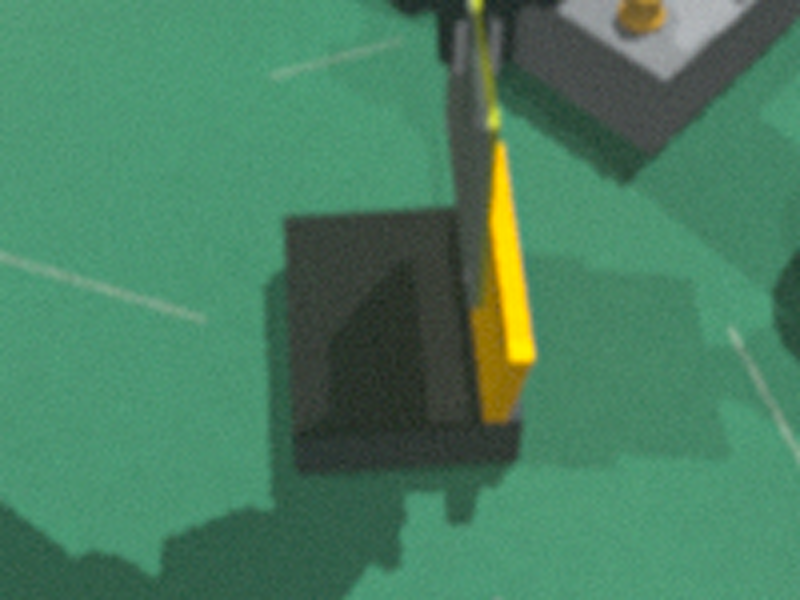

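View pics/w10.png

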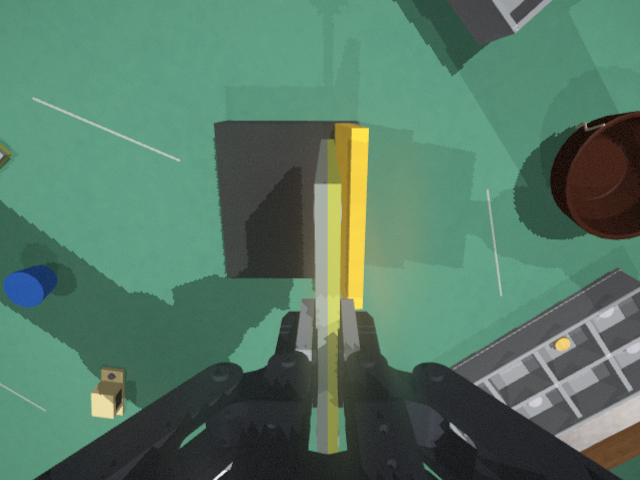

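Call:
move_arm:
  motion: "-0.0012 -0.0016 -0.03 0; -0.0012 -0.0016 -0.06 0; -0.0012 -0.0016 -0.078 0; -0.0012 -0.0016 -0.082 0; -0.0012 -0.0016 -0.0845 0; -0.0012 -0.0016 -0.0845 0"

```text
clock: 17.73
position: [0.5696, 0.0472, 0.1611]
ee_rot: [-0.314, 0.633, 0.314, 0.634]
ft_force: [1.1, 0.6, -3.6]
grip_width: 0.081
```

```bash
python3 - <<'E'
from h import *
st(); sc("s11")
E
```

```text
t 17.73 stand xyz mm 43.8 3.4 161.1 F 1.1 -0.5 -3.6 yaw 0.92 g 0.081 q [-0.59  0.28  0.5   1.72 -0.15  1.18  0.88] T [-0.01 -0.04  0.03]
```

View pics/s11.png

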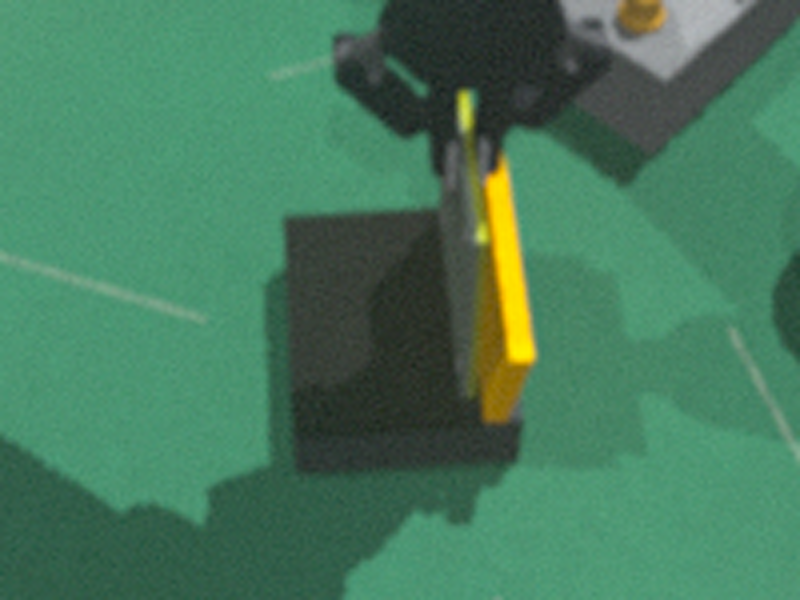

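Call:
move_arm:
  motion: "0 0 -0.001 0; 0 0 -0.002 0; 0 0 -0.002 0"

```text
clock: 18.15
position: [0.5698, 0.0474, 0.16]
ee_rot: [-0.314, 0.633, 0.314, 0.634]
ft_force: [-3.5, 1.6, 8.8]
grip_width: 0.082
```

```bash
python3 - <<'E'
from h import *
st()
E
```

```text
t 18.15 stand xyz mm 44.1 3.4 160.0 F -0.9 3.7 8.8 yaw 0.92 g 0.082 q [-0.59  0.28  0.5   1.72 -0.15  1.17  0.88] T [ 0.01  0.88 -0.01]
```

Call:
move_arm:
  motion: "0 0 0.001 0; 0 0 0.001 0; -0.0018 -0.0024 0.001 0; -0.0036 -0.0048 0.001 0; -0.0055 -0.0072 0.001 0; -0.0073 -0.0096 0.001 0"
  grip: 0.18
  force: 20

```text
clock: 18.9
position: [0.5617, 0.0372, 0.1593]
ee_rot: [-0.314, 0.634, 0.314, 0.634]
ft_force: [0.2, 0.3, -1.0]
grip_width: 0.181
```

```bash
python3 - <<'E'
from h import *
st(); sc("s12")
E
```

```text
t 18.90 stand xyz mm 31.1 3.7 159.3 F 0.3 0.0 -1.0 yaw 0.92 g 0.181 q [-0.58  0.26  0.51  1.75 -0.14  1.17  0.89] T [ 0.   -0.04  0.  ]
```

View pics/s12.png

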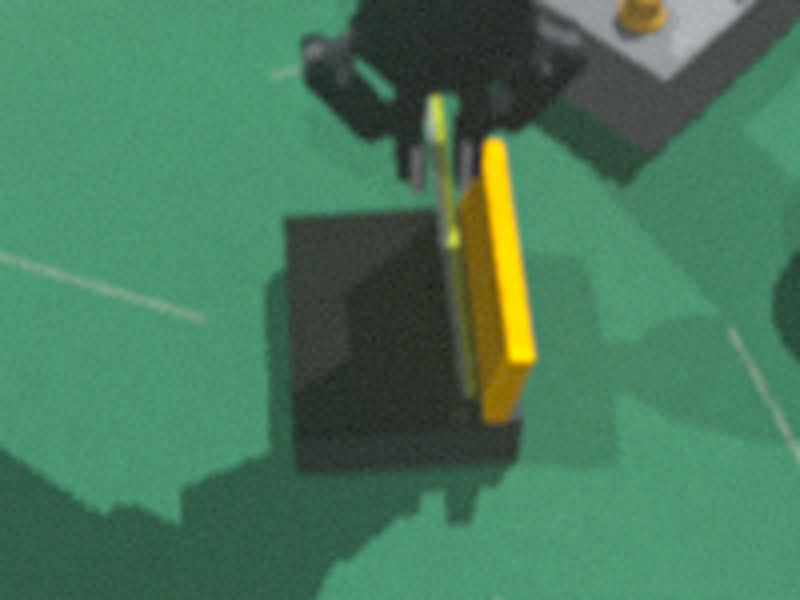

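Call:
move_arm:
  motion: "0.0036 0.0048 -0.001 0; 0.0066 0.0086 -0.002 0; 0.0078 0.0104 -0.003 0"
  grip: 0.5

```text
clock: 19.32
position: [0.5699, 0.0485, 0.1561]
ee_rot: [-0.314, 0.634, 0.314, 0.633]
ft_force: [0.5, -1.5, -0.1]
grip_width: 0.498
```

Call:
move_arm:
  motion: "0.0042 0.0056 -0.003 0; 0.008 0.0104 -0.006 0; 0.0115 0.0151 -0.009 0; 0.0125 0.0165 -0.009 0"
  grip: 1.0

```text
clock: 19.82
position: [0.5822, 0.0649, 0.1469]
ee_rot: [-0.314, 0.634, 0.314, 0.633]
ft_force: [-0.9, -0.3, -0.8]
grip_width: 1.003
```

```bash
python3 - <<'E'
from h import *
st(); sc("s13")
E
```

```text
t 19.82 stand xyz mm 65.5 4.1 146.9 F -0.8 0.6 -0.8 yaw 0.921 g 1.003 q [-0.59  0.33  0.49  1.7  -0.17  1.16  0.86] T [-0.06  0.04 -0.03]
```

View pics/s13.png

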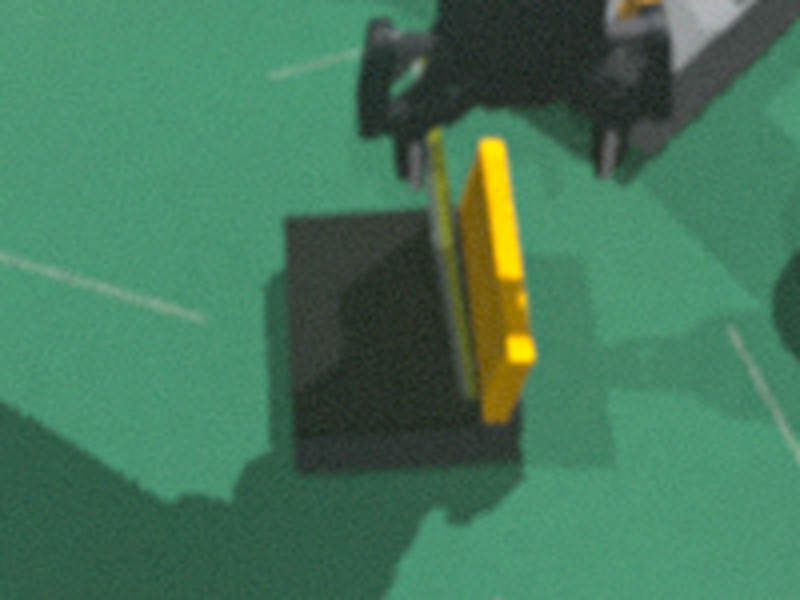

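Call:
move_arm:
  motion: "-0.0038 -0.005 -0.001 0; -0.0076 -0.01 -0.002 0; -0.0115 -0.0151 -0.004 0; -0.0151 -0.0199 -0.006 0; -0.0191 -0.0251 -0.008 0; -0.023 -0.0302 -0.01 0; -0.0266 -0.035 -0.013 0; -0.0303 -0.0398 -0.015 0; -0.0345 -0.0454 -0.018 0; -0.0381 -0.0501 -0.021 0"

```text
clock: 21.12
position: [0.5437, 0.0139, 0.1261]
ee_rot: [-0.314, 0.634, 0.314, 0.634]
ft_force: [-0.8, -1.1, -0.4]
grip_width: 0.996
```

```bash
python3 - <<'E'
from h import *
st(); sc("s14")
E
```

```text
t 21.12 stand xyz mm 1.6 3.9 126.1 F -1.3 -0.0 -0.4 yaw 0.92 g 0.996 q [-0.56  0.26  0.52  1.83 -0.14  1.09  0.93] T [-0.11  0.08 -0.  ]
```

View pics/s14.png

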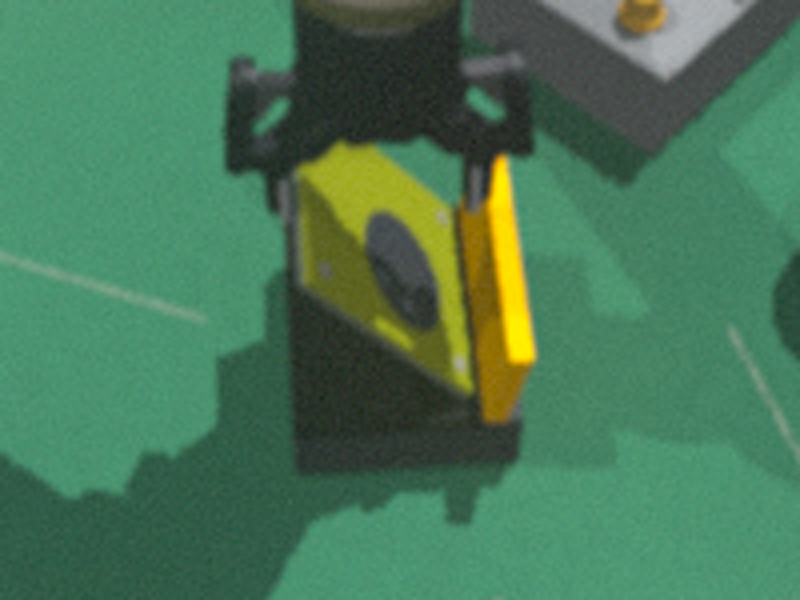

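```bash
python3 - <<'E'
from h import *
s=""
for k in range(1,10):
    f=min(.16*k,1.35); dx=-10*np.sin(f)+42.5*(np.cos(f)-1); dy=-42.5*np.sin(f)
    w=(dx*ux+dy*uy)/1e3; s+="%.4f %.4f 0 %.2f; "%(w[0],w[1],-f)
print(s)
E
```

```text
0.0041 -0.0058 0 -0.16; 0.0074 -0.0123 0 -0.32; 0.0099 -0.0194 0 -0.48; 0.0115 -0.0268 0 -0.64; 0.0121 -0.0344 0 -0.80; 0.0118 -0.0420 0 -0.96; 0.0105 -0.0494 0 -1.12; 0.0083 -0.0564 0 -1.28; 0.0070 -0.0593 0 -1.35;
```

Call:
move_arm:
  motion: "0.0041 -0.0058 0 -0.16; 0.0074 -0.0123 0 -0.32; 0.0099 -0.0194 0 -0.48; 0.0115 -0.0268 0 -0.64; 0.0121 -0.0344 0 -0.8; 0.0118 -0.042 0 -0.96; 0.0105 -0.0494 0 -1.12; 0.0083 -0.0564 0 -1.28; 0.007 -0.0593 0 -1.35"

```text
clock: 22.3
position: [0.5507, -0.0454, 0.1262]
ee_rot: [0.152, 0.691, -0.152, 0.69]
ft_force: [-1.8, 0.6, -1.1]
grip_width: 1.0
```

```bash
python3 - <<'E'
from h import *
st(); sc("s15")
E
```

```text
t 22.30 stand xyz mm -41.3 -37.6 126.2 F -0.7 1.8 -1.1 yaw -0.434 g 1.0 q [-0.64  0.32  0.76  1.82 -0.24  1.1  -0.23] T [-0.08  0.41  0.08]
```

View pics/s15.png

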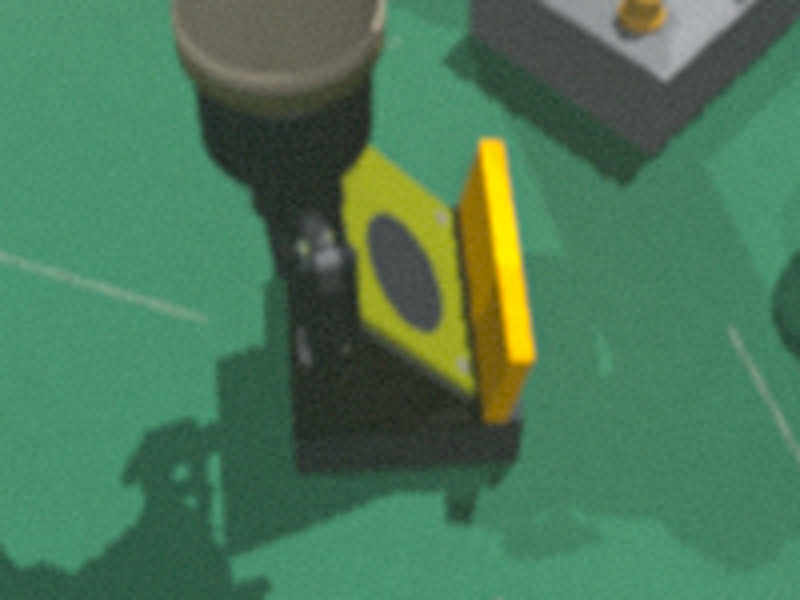

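Call:
move_arm:
  motion: "-0.003 -0.004 -0.006 0; -0.0061 -0.008 -0.012 0; -0.0091 -0.0119 -0.018 0; -0.0121 -0.0159 -0.024 0; -0.0151 -0.0199 -0.031 0; -0.0182 -0.0239 -0.038 0"

```text
clock: 23.1
position: [0.5326, -0.0691, 0.0878]
ee_rot: [0.151, 0.691, -0.151, 0.691]
ft_force: [-1.3, -1.5, -1.0]
grip_width: 0.996
```

```bash
python3 - <<'E'
from h import *
st(); sc("s16")
E
```

```text
t 23.10 stand xyz mm -71.1 -37.4 87.8 F -2.0 0.1 -1.0 yaw -0.43 g 0.996 q [-0.6   0.33  0.76  1.89 -0.27  1.02 -0.16] T [-0.25  0.12  0.02]
```

View pics/s16.png

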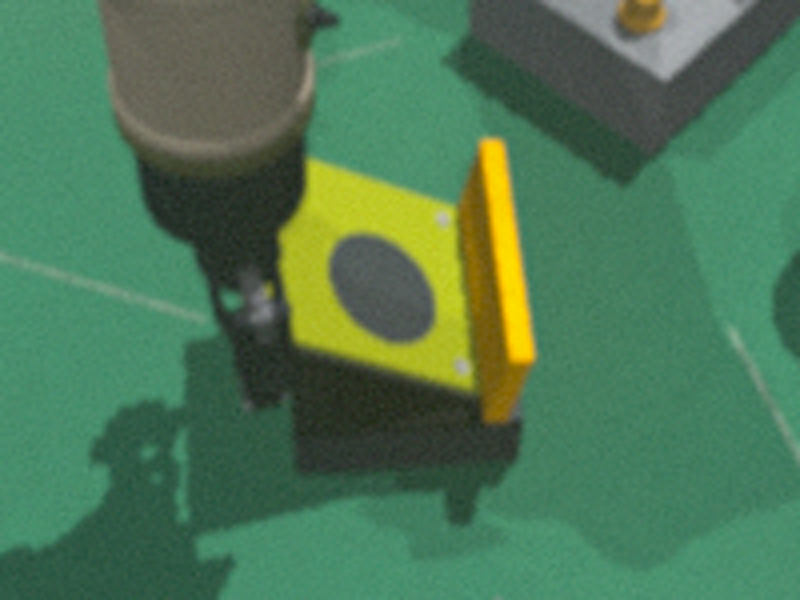

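Call:
move_arm:
  motion: "-0.0016 -0.0021 -0.005 0; -0.0031 -0.0041 -0.01 0; -0.0047 -0.0062 -0.016 0; -0.0059 -0.0077 -0.021 0; -0.007 -0.0092 -0.027 0; -0.008 -0.0105 -0.033 0"

```text
clock: 23.9
position: [0.5246, -0.0796, 0.0549]
ee_rot: [0.151, 0.691, -0.151, 0.691]
ft_force: [-2.5, -1.1, -0.9]
grip_width: 1.0
```

```bash
cat >> h.py <<'E'
def plane():
    p,d=camera("scene"); P=pts("scene",d); hsv=cv2.cvtColor(p,cv2.COLOR_RGB2HSV)
    v,u=np.mgrid[0:480,0:640]
    q=P[...,:2]-so; X=q@ux*1e3; Y=q@uy*1e3; Z=P[...,2]*1e3
    m=(hsv[...,0]>25)&(hsv[...,0]<40)&(hsv[...,1]>150)&(X>-110)&(X<45)&(abs(Y)<70)&(Z>40)
    A=np.c_[X[m],Y[m],np.ones(m.sum())]; c,*_=np.linalg.lstsq(A,Z[m],rcond=None)
    print("plane n",m.sum(),"slopes deg",np.degrees(np.arctan(c[:2])).round(2),"Z at x=50,-20,-90:",(c@[50,0,1]).round(1),(c@[-20,0,1]).round(1),(c@[-90,0,1]).round(1),"X",np.percentile(X[m],[0.5,99.5]).round(1),"Y",np.percentile(Y[m],[.5,99.5]).round(1))
    return p
E
python3 - <<'E'
from h import *
st(); p=plane(); c=p[200:350,230:430,::-1]; cv2.imwrite("pics/s17.png",cv2.resize(c,None,fx=4,fy=4))
E
```

```text
t 23.90 stand xyz mm -84.3 -37.4 54.9 F -2.4 1.3 -0.9 yaw -0.43 g 1.0 q [-0.57  0.37  0.74  1.93 -0.3   0.95 -0.11] T [-0.4   0.35  0.07]
plane n 1558 slopes deg [-19.67  -1.82] Z at x=50,-20,-90: 52.5 77.5 102.6 X [-61.6  44.7] Y [-59.8  60.2]
```

View pics/s17.png

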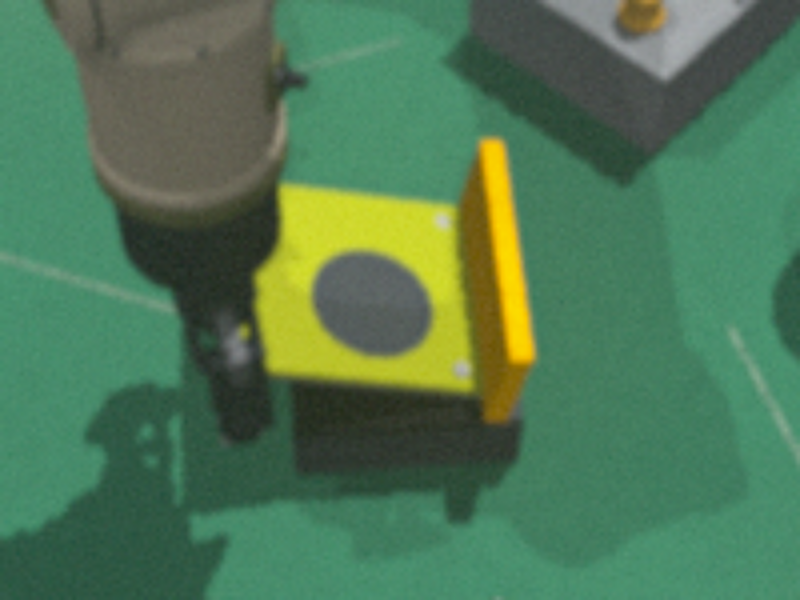

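Call:
move_arm:
  motion: "-0.0001 -0.0002 -0.004 0; -0.0005 -0.0006 -0.007 0; -0.0012 -0.0016 -0.012 0; -0.0018 -0.0024 -0.017 0; -0.0024 -0.0031 -0.022 0; -0.0028 -0.0037 -0.027 0"

```text
clock: 24.7
position: [0.5218, -0.0832, 0.0279]
ee_rot: [0.151, 0.691, -0.151, 0.691]
ft_force: [-4.3, -3.6, -1.2]
grip_width: 0.996
```

```bash
python3 - <<'E'
from h import *
st(); p=plane(); c=p[200:350,230:430,::-1]; cv2.imwrite("pics/s18.png",cv2.resize(c,None,fx=4,fy=4))
E
```

```text
t 24.70 stand xyz mm -88.9 -37.4 27.9 F -5.4 1.3 -1.2 yaw -0.43 g 0.996 q [-0.54  0.41  0.72  1.95 -0.34  0.9  -0.08] T [-0.64  0.65  0.21]
plane n 1582 slopes deg [-7.14 -1.49] Z at x=50,-20,-90: 52.3 61.1 69.9 X [-65.9  44.5] Y [-59.1  60.3]
```

View pics/s18.png

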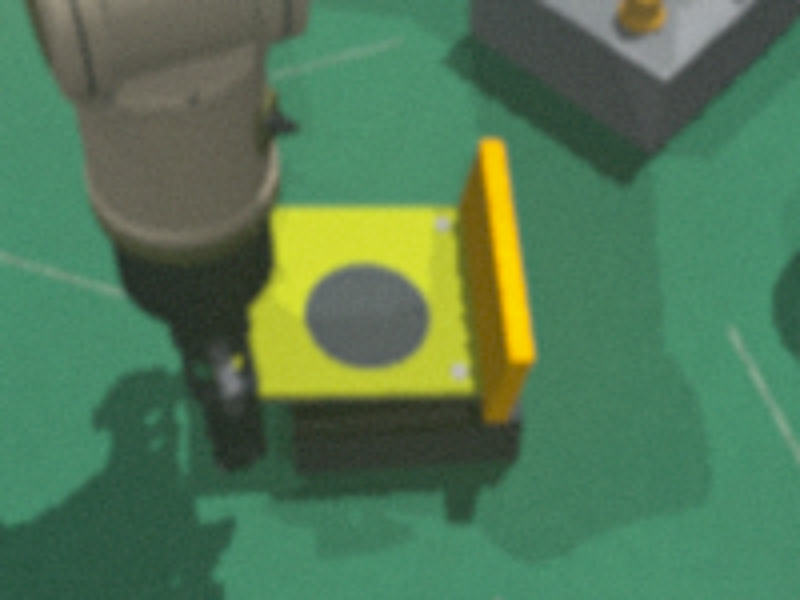

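Call:
move_arm:
  motion: "0 0 -0.003 0; 0 0 -0.006 0; -0.0001 -0.0001 -0.009 0; -0.0001 -0.0001 -0.012 0; -0.0001 -0.0001 -0.014 0; -0.0001 -0.0001 -0.016 0"

```text
clock: 25.5
position: [0.5217, -0.084, 0.0126]
ee_rot: [0.151, 0.691, -0.151, 0.691]
ft_force: [-6.6, -5.1, 5.1]
grip_width: 0.998
```

```bash
python3 - <<'E'
from h import *
st(); p=plane(); c=p[200:350,230:430,::-1]; cv2.imwrite("pics/s19.png",cv2.resize(c,None,fx=4,fy=4))
E
```

```text
t 25.50 stand xyz mm -89.6 -37.8 12.6 F -8.0 2.1 5.1 yaw -0.43 g 0.998 q [-0.52  0.44  0.7   1.96 -0.36  0.87 -0.06] T [-1.06  1.43  0.36]
plane n 1606 slopes deg [-2.21 -1.72] Z at x=50,-20,-90: 52.0 54.7 57.4 X [-66.3  44.4] Y [-59.5  60.7]
```

View pics/s19.png

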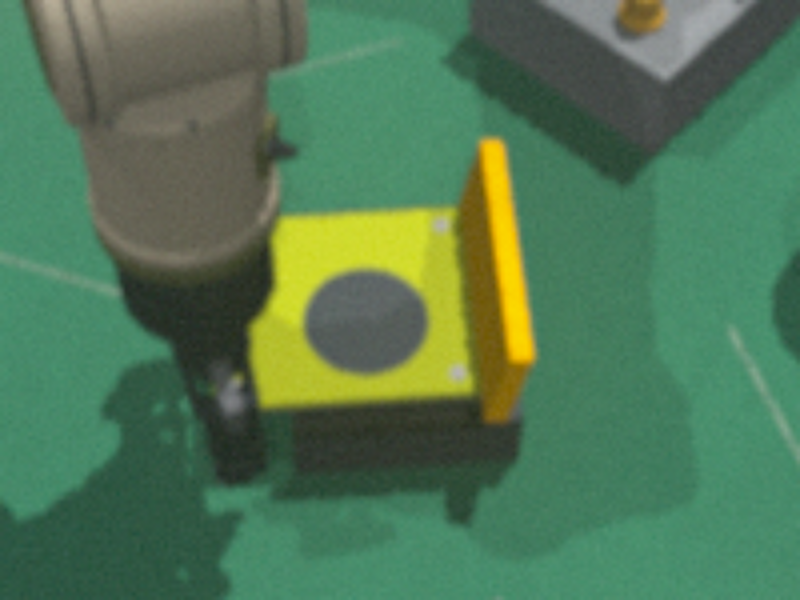

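Call:
move_arm:
  motion: "-0.0005 -0.0007 0 0; -0.001 -0.0013 0 0; -0.0018 -0.0024 0 0; -0.006 -0.008 0 0; -0.018 -0.024 0 0; -0.018 -0.024 0.05 0; -0.018 -0.024 0.11 0; -0.018 -0.024 0.15 0"

```text
clock: 26.55
position: [0.5035, -0.1088, 0.1646]
ee_rot: [0.152, 0.69, -0.151, 0.691]
ft_force: [0.7, 0.4, -0.7]
grip_width: 0.997
```

```bash
python3 - <<'E'
from h import *
st(); p=plane(); c=p[200:350,230:430,::-1]; cv2.imwrite("pics/s20.png",cv2.resize(c,None,fx=4,fy=4))
p,d=camera("top"); cv2.imwrite("pics/top20.png",p[:,:,::-1]); np.save("pics/top20.npy",d)
cv2.imwrite("pics/top20c.png",cv2.resize(p[150:300,290:490,::-1],None,fx=4,fy=4,interpolation=cv2.INTER_CUBIC))
E
```

```text
t 26.55 stand xyz mm -120.3 -38.4 164.6 F 0.7 -0.3 -0.7 yaw -0.432 g 0.997 q [-0.63  0.17  0.83  1.87 -0.13  1.16 -0.18] T [ 0.05 -0.07 -0.01]
plane n 2140 slopes deg [0.07 0.15] Z at x=50,-20,-90: 53.2 53.2 53.1 X [-87.4  44.3] Y [-58.6  60.8]
```

View pics/s20.png

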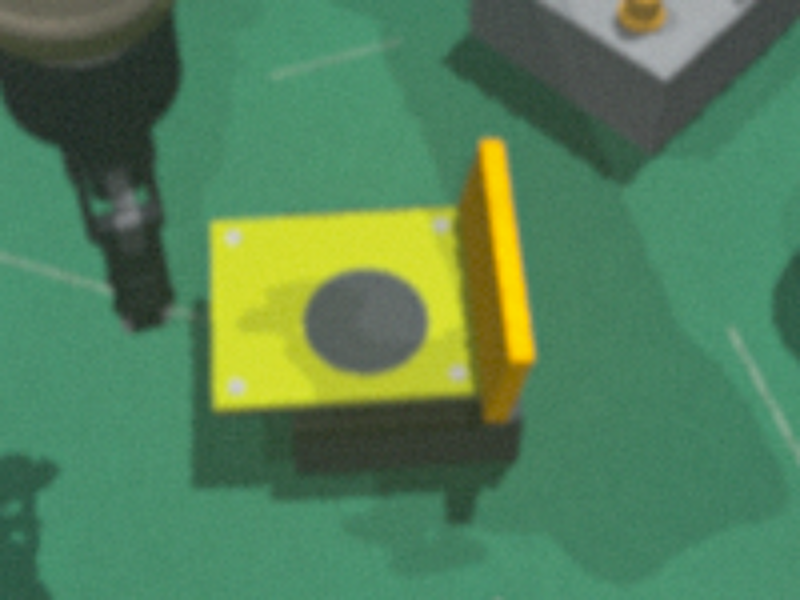

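View pics/top20c.png

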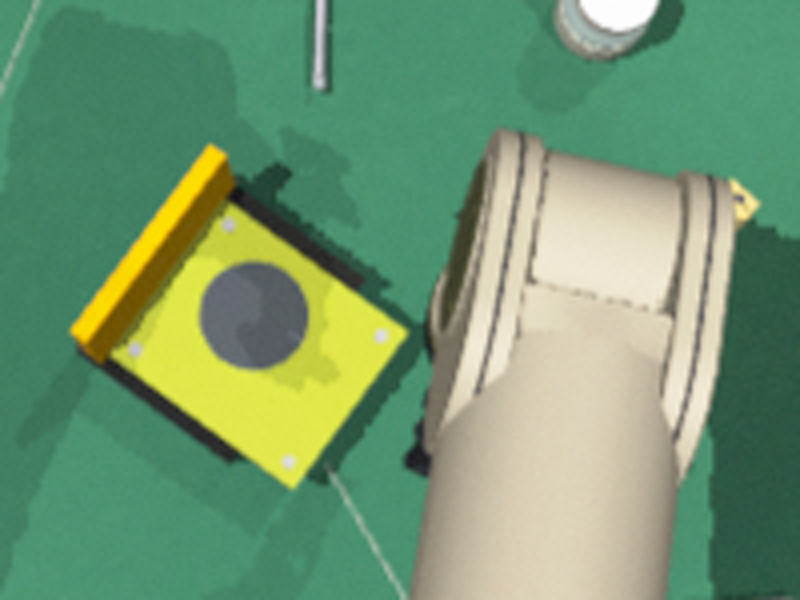

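```bash
python3 - <<'E'
from h import *
def mark(n,im,box):
    hsv=cv2.cvtColor(im,cv2.COLOR_BGR2HSV); v,u=np.mgrid[0:480,0:640]
    cov=(hsv[...,0]>22)&(hsv[...,0]<42)&(hsv[...,1]>110)&(u>box[0])&(u<box[1])&(v>box[2])&(v<box[3])
    m=(hsv[...,1]<90)&(hsv[...,2]<140)&(u>box[0])&(u<box[1])&(v>box[2])&(v<box[3])
    nn,l,s,c=cv2.connectedComponentsWithStats(m.astype(np.uint8))
    for k in np.argsort(-s[1:,4])[:3]+1:
        W=ray(n,u[l==k],v[l==k],.053)[:,:2]; q=(W.mean(0)-so); print(n,s[k,4],c[k].round(1),W.mean(0).round(4),"stand",(q@ux*1e3).round(1),(q@uy*1e3).round(1),"size",np.ptp(W,0).round(3))
mark("top",cv2.imread("pics/top20.png"),(330,375,205,252))
p,_=camera("scene"); mark("scene",p[:,:,::-1].copy(),(300,345,262,300))
# clamp
im=cv2.imread("pics/top0.png")
def cr(u,v): return np.array(450+(u+.5)/12-.5),np.array(190+(v+.5)/12-.5)
a=ray("top",*cr(111,301),.005);b=ray("top",*cr(317,93),.005)
print("clamp ends",a.round(4),b.round(4),"mid",((a+b)/2).round(4),"yaw",np.arctan2(b[1]-a[1],b[0]-a[0]),np.linalg.norm(a-b))
p,d=camera("wrist"); cv2.imwrite("pics/w20.png",p[:,:,::-1])
E
```

```text
top 560 [353.1 228.5] [ 0.5495 -0.0013] stand -6.9 -9.9 size [0.062 0.064]
top 77 [366.6 211.2] [ 0.5918 -0.0357] stand -8.7 -64.4 size [0.031 0.041]
top 3 [331.3 250.7] [0.4957 0.0532] stand 3.9 65.9 size [0.003 0.002]
scene 601 [320.9 280.1] [ 0.5511 -0.0014] stand -6.0 -11.3 size [0.064 0.062]
clamp ends [ 0.5862 -0.2736  0.005 ] [ 0.6301 -0.3192  0.005 ] mid [ 0.6082 -0.2964  0.005 ] yaw -0.805619107866535 0.06332728318946979
```

```bash
python3 - <<'E'
import cv2
c=cv2.imread("pics/scene0.png")[375:430,195:255]
cv2.imwrite("pics/c4.png",cv2.resize(c,None,fx=10,fy=10,interpolation=cv2.INTER_CUBIC))
E
```

```text
(no output)
```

View pics/c4.png

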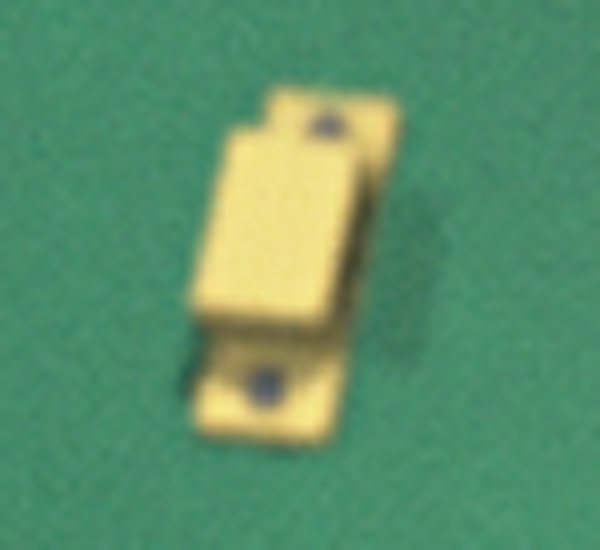

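Call:
move_arm:
  motion: "0.015 -0.027 0 0.17; 0.03 -0.054 0 0.34; 0.045 -0.081 0 0.51; 0.06 -0.108 0 0.68; 0.075 -0.135 -0.005 0.85; 0.09 -0.162 -0.01 1.02; 0.105 -0.187 -0.015 1.197; 0.105 -0.187 -0.015 1.197"
  grip: 0.6

```text
clock: 27.75
position: [0.6071, -0.2969, 0.1445]
ee_rot: [-0.263, 0.657, 0.264, 0.655]
ft_force: [-0.7, 0.4, 0.5]
grip_width: 0.597
```

```bash
python3 - <<'E'
from h import *
st(); o=get_obs(); print(o["position"])
ci=info("wrist");p,d=camera("wrist"); cv2.imwrite("pics/w21.png",p[:,:,::-1])
P=pts("wrist",d,ci); np.save("pics/w21P.npy",P); import pickle; pickle.dump(ci,open("pics/w21ci.pkl","wb"))
E
```

```text
t 27.75 stand xyz mm -207.3 -234.5 144.5 F -0.1 0.8 0.5 yaw 0.765 g 0.597 q [-0.04  0.56  0.61  1.44 -0.32  1.25  1.37] T [-0.02  0.07 -0.03]
[ 0.60708315 -0.29685015  0.14446973]
```

View pics/w21.png

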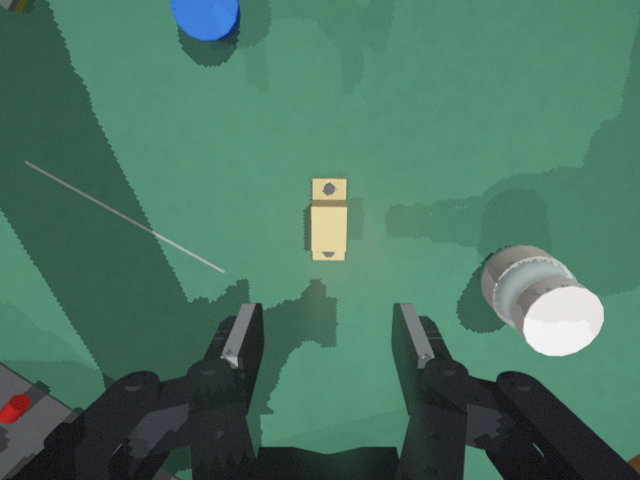

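```bash
python3 - <<'E'
from h import *
import pickle; ci=pickle.load(open("pics/w21ci.pkl","rb"))
P=np.load("pics/w21P.npy"); im=cv2.imread("pics/w21.png"); hsv=cv2.cvtColor(im,cv2.COLOR_BGR2HSV); v,u=np.mgrid[0:480,0:640]
m=(hsv[...,0]>15)&(hsv[...,0]<32)&(hsv[...,1]>60)&(u>300)&(u<360)&(v>165)&(v<275)
o=np.array([.6082,-.2964]); a=.765; jy=np.array([np.cos(a),np.sin(a)]); jx=np.array([np.sin(a),-np.cos(a)])
t=m&(P[...,2]>.022)
for nm,k in (("top",t),("foot",m&(P[...,2]<.009)&(P[...,2]>.002))):
    q=P[k][:,:2]; 
    print(nm,k.sum(),P[k][:,2].mean(),"along x",np.percentile((q-o)@jx,[2,98]).round(4),"along y",np.percentile((q-o)@jy,[2,98]).round(4),"mean",q.mean(0).round(4))
r=cv2.minAreaRect(np.argwhere(t)[:,::-1].astype(np.float32)); print(r)
W=ray("wrist",np.array([312.,347,329.5,329.5]),np.array([232.,232,205,260]),.026,ci); print(W.round(4), ((W[:,:2]-o)@jx).round(4),((W[:,:2]-o)@jy).round(4))
W=ray("wrist",np.array([329.5]),np.array([178.]),.005,ci); print("far foot end",((W[:,:2]-o)@jx).round(4))
E
```

```text
top 1581 0.026015017371664416 along x [-0.0169  0.0145] along y [-0.0125  0.0102] mean [ 0.6061 -0.2958]
foot 854 0.004283847493997749 along x [-0.0318  0.0293] along y [-0.0124  0.0105] mean [ 0.5993 -0.2886]
((329.0, 219.0), (64.0, 34.0), 90.0)
[[ 0.5996 -0.3055  0.026 ]
 [ 0.6168 -0.2889  0.026 ]
 [ 0.595  -0.2835  0.026 ]
 [ 0.6225 -0.312   0.026 ]] [ 0.0006  0.0005 -0.0184  0.0212] [-0.0125  0.0114 -0.0006 -0.0005]
far foot end [-0.0327]
```

Call:
move_arm:
  motion: "0 0.001 -0.06 0; 0 0.001 -0.115 0; 0 0.001 -0.139 0; 0 0.001 -0.139 0"

```text
clock: 28.3
position: [0.607, -0.2916, 0.0059]
ee_rot: [-0.263, 0.657, 0.265, 0.655]
ft_force: [-0.0, -0.4, 1.6]
grip_width: 0.599
```

Call:
move_arm:
  motion: "0 0 0 0; 0 0 0 0; 0 0 0 0; 0 0 0 0"
  grip: 0
  force: 40

```text
clock: 28.8
position: [0.6099, -0.2935, 0.0102]
ee_rot: [-0.265, 0.655, 0.264, 0.657]
ft_force: [-1.4, 0.8, 7.7]
grip_width: 0.267
```

```bash
python3 - <<'E'
from h import *
st(); o=get_obs(); print(o["position"])
E
```

```text
t 28.80 stand xyz mm -203.0 -234.8 10.2 F -0.2 1.6 7.7 yaw 0.767 g 0.267 q [-0.01  0.69  0.55  1.54 -0.4   1.02  1.42] T [ 0.2   0.34 -0.03]
[ 0.60986312 -0.29354327  0.01024538]
```

Call:
move_arm:
  motion: "0 0 0.05 0; 0 0 0.1 0; -0.008 0.04 0.13 0; -0.02 0.1 0.13 0; -0.032 0.16 0.13 0; -0.044 0.22 0.13 0; -0.055 0.275 0.13 0; -0.058 0.294 0.13 0; -0.058 0.294 0.13 0; -0.058 0.294 0.13 0"

```text
clock: 30.05
position: [0.5511, -0.0007, 0.1387]
ee_rot: [-0.264, 0.656, 0.264, 0.656]
ft_force: [-1.1, -1.6, -0.6]
grip_width: 0.266
```

```bash
python3 - <<'E'
from h import *
st(); o=get_obs(); print(o["position"])
for n in ["scene","wrist"]:
    p,d=camera(n); cv2.imwrite(f"pics/{n}22.png",p[:,:,::-1]); np.save(f"pics/{n}22.npy",pts(n,d))
c=cv2.imread("pics/scene22.png")[200:350,230:430]; cv2.imwrite("pics/s22.png",cv2.resize(c,None,fx=4,fy=4))
E
```

```text
t 30.05 stand xyz mm -5.4 -10.8 138.7 F -2.0 -0.1 -0.6 yaw 0.765 g 0.266 q [-0.57  0.26  0.57  1.8  -0.16  1.12  0.81] T [-0.05  0.02 -0.03]
[ 0.55112829 -0.00068163  0.13874703]
```

View pics/s22.png

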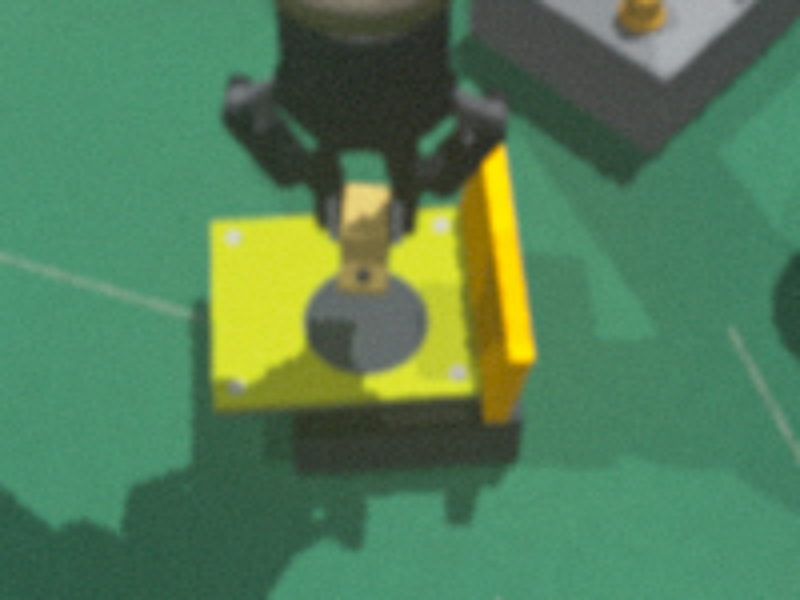

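View pics/wrist22.png

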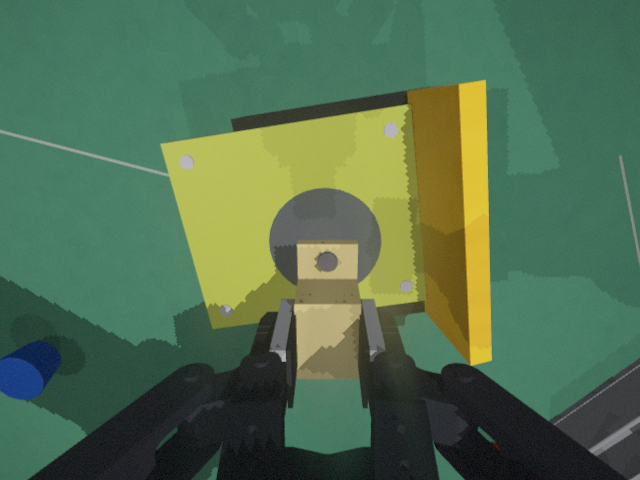

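```bash
python3 - <<'E'
from h import *
P=np.load("pics/wrist22.npy"); im=cv2.imread("pics/wrist22.png"); v,u=np.mgrid[0:480,0:640]
t=get_obs()["position"]; a=.765; jy=np.array([np.cos(a),np.sin(a)]); jx=np.array([np.sin(a),-np.cos(a)])
Q=P[...,:2]-t[:2]; X=Q@jx*1e3; Y=Q@jy*1e3; Z=P[...,2]*1e3
for r in (243,250,260,275,290,300,320,340,360,374):
    print(r,[(c,X[r,c].round(1),Y[r,c].round(1),Z[r,c].round(1)) for c in (299,310,340,356)])
m=(u>285)&(u<370)&(v>235)&(v<282)&(Z>120)&(Z<150)
print("foot X",np.percentile(X[m],[1,99]),"Y",np.percentile(Y[m],[1,99]),"Z",np.median(Z[m]))
E
```

```text
243 [(299, np.float64(-30.9), np.float64(-11.7), np.float64(131.4)), (310, np.float64(-30.8), np.float64(-7.4), np.float64(131.1)), (340, np.float64(-30.5), np.float64(4.5), np.float64(130.4)), (356, np.float64(-30.6), np.float64(10.8), np.float64(130.7))]
250 [(299, np.float64(-28.4), np.float64(-11.7), np.float64(132.8)), (310, np.float64(-28.2), np.float64(-7.4), np.float64(132.1)), (340, np.float64(-28.4), np.float64(4.4), np.float64(132.7)), (356, np.float64(-28.3), np.float64(10.8), np.float64(132.4))]
260 [(299, np.float64(-24.1), np.float64(-11.8), np.float64(132.5)), (310, np.float64(-23.7), np.float64(-7.5), np.float64(131.5)), (340, np.float64(-24.3), np.float64(4.5), np.float64(133.1)), (356, np.float64(-24.0), np.float64(10.9), np.float64(132.4))]
275 [(299, np.float64(-17.7), np.float64(-11.9), np.float64(132.9)), (310, np.float64(-17.4), np.float64(-7.6), np.float64(132.1)), (340, np.float64(-17.0), np.float64(4.6), np.float64(131.4)), (356, np.float64(-17.3), np.float64(11.1), np.float64(131.9))]
290 [(299, np.float64(-15.6), np.float64(-11.4), np.float64(141.9)), (31
[... 832 characters left out ...]
float64(-1.3), np.float64(4.1), np.float64(153.9)), (356, np.float64(-0.6), np.float64(10.0), np.float64(152.9))]
360 [(299, np.float64(7.8), np.float64(-11.2), np.float64(153.3)), (310, np.float64(7.7), np.float64(-7.0), np.float64(153.5)), (340, np.float64(7.7), np.float64(4.2), np.float64(153.5)), (356, np.float64(8.4), np.float64(10.3), np.float64(152.4))]
374 [(299, np.float64(14.6), np.float64(-11.4), np.float64(152.6)), (310, np.float64(13.6), np.float64(-7.1), np.float64(154.0)), (340, np.float64(13.8), np.float64(4.3), np.float64(153.6)), (356, np.float64(13.5), np.float64(10.3), np.float64(154.1))]
foot X [-30.96922988 -15.38984119] Y [-12.29340517  11.24208123] Z 132.4743886867152
```

Call:
move_arm:
  motion: "-0.0008 -0.0006 -0.03 0; -0.0008 -0.0006 -0.055 0; -0.0008 -0.0006 -0.068 0; -0.0008 -0.0006 -0.071 0; -0.0008 -0.0006 -0.073 0; -0.0008 -0.0006 -0.073 0"

```text
clock: 30.9
position: [0.5506, 0.0002, 0.066]
ee_rot: [-0.265, 0.655, 0.265, 0.656]
ft_force: [-0.1, 0.3, -0.3]
grip_width: 0.265
```

```bash
python3 - <<'E'
from h import *
st(); o=get_obs(); print(o["position"])
E
```

```text
t 30.90 stand xyz mm -5.1 -9.9 66.0 F 0.1 0.3 -0.3 yaw 0.767 g 0.265 q [-0.54  0.36  0.54  1.87 -0.22  0.98  0.86] T [ 0.04 -0.   -0.01]
[5.50588818e-01 1.72922114e-04 6.59558216e-02]
```

Call:
move_arm:
  motion: "-0.0003 -0.0014 0 0; -0.0003 -0.0014 -0.001 0; -0.0003 -0.0014 -0.002 0; -0.0003 -0.0014 -0.002 0"

```text
clock: 31.4
position: [0.5498, -0.0012, 0.0633]
ee_rot: [-0.265, 0.656, 0.265, 0.656]
ft_force: [-0.1, -0.4, -1.3]
grip_width: 0.268
```

```bash
python3 - <<'E'
from h import *
st(); o=get_obs(); print(o["position"])
E
```

```text
t 31.40 stand xyz mm -6.6 -10.1 63.3 F -0.4 -0.2 -1.3 yaw 0.767 g 0.268 q [-0.54  0.36  0.54  1.87 -0.22  0.97  0.87] T [-0.01  0.04  0.01]
[ 0.54982228 -0.00116143  0.06331082]
```

Call:
move_arm:
  motion: "0 0 -0.001 0; 0 0 -0.0015 0; 0 0 -0.0015 0"

```text
clock: 31.78
position: [0.5499, -0.0011, 0.0631]
ee_rot: [-0.264, 0.656, 0.265, 0.656]
ft_force: [-7.9, 0.1, 16.1]
grip_width: 0.265
```

```bash
python3 - <<'E'
from h import *
st(); sc("s23")
E
```

```text
t 31.77 stand xyz mm -6.5 -10.1 63.1 F -4.7 6.3 16.1 yaw 0.767 g 0.265 q [-0.54  0.36  0.54  1.87 -0.22  0.97  0.87] T [ 0.02  1.66 -0.08]
```

View pics/s23.png

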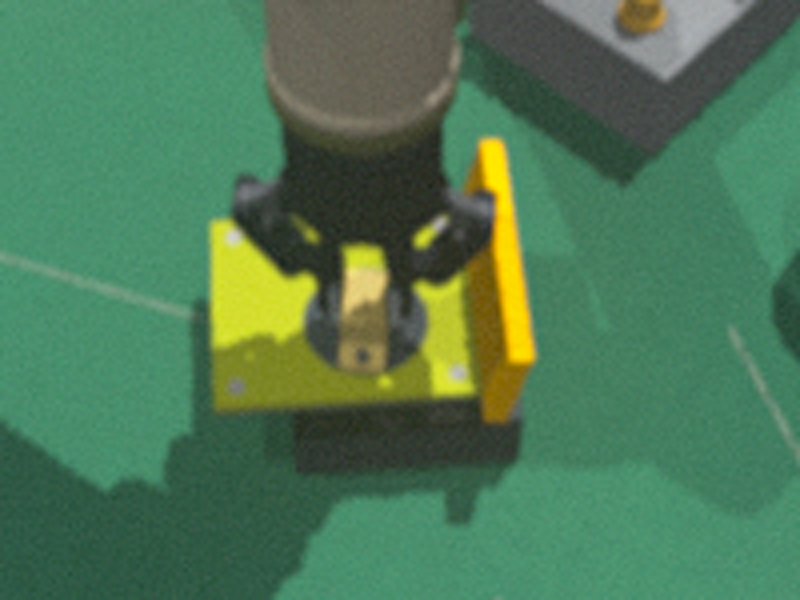

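Call:
move_arm:
  motion: "0 0 0.0012 0; 0 0 0.0012 0"

```text
clock: 32.08
position: [0.55, -0.0012, 0.0632]
ee_rot: [-0.265, 0.656, 0.265, 0.656]
ft_force: [-1.6, 0.3, 3.9]
grip_width: 0.27
```

Call:
move_arm:
  motion: "0 0 0 0; 0 0 0 0; 0 0 0 0"
  grip: 0.38

```text
clock: 32.45
position: [0.5498, -0.0012, 0.0629]
ee_rot: [-0.265, 0.656, 0.265, 0.656]
ft_force: [0.6, 0.2, -0.2]
grip_width: 0.378
```

```bash
python3 - <<'E'
from h import *
st()
E
```

```text
t 32.45 stand xyz mm -6.7 -10.0 62.9 F 0.5 -0.4 -0.2 yaw 0.767 g 0.378 q [-0.54  0.36  0.54  1.87 -0.22  0.97  0.87] T [-0.04  0.01  0.03]
```

Released cleanly; lift straight up and check from all cameras.

Call:
move_arm:
  motion: "0 0 0.015 0; 0 0 0.05 0; 0 0 0.11 0; -0.05 0.02 0.15 0; -0.1 0.05 0.17 0; -0.14 0.1 0.17 0; -0.16 0.15 0.17 0; -0.16 0.18 0.17 0"

```text
clock: 33.45
position: [0.3883, 0.1812, 0.2345]
ee_rot: [-0.265, 0.655, 0.266, 0.656]
ft_force: [0.2, 0.4, 0.1]
grip_width: 0.378
```

```bash
python3 - <<'E'
from h import *
st(); p=plane(); cv2.imwrite("pics/scene24.png",p[:,:,::-1]); c=p[200:350,230:430,::-1]; cv2.imwrite("pics/s24.png",cv2.resize(c,None,fx=4,fy=4,interpolation=cv2.INTER_CUBIC))
t,d=camera("top"); cv2.imwrite("pics/top24.png",t[:,:,::-1]); np.save("pics/top24.npy",d)
cv2.imwrite("pics/top24c.png",cv2.resize(t[170:290,290:410,::-1],None,fx=5,fy=5,interpolation=cv2.INTER_CUBIC))
E
```

```text
t 33.45 stand xyz mm 40.8 228.8 234.5 F 0.4 0.1 0.1 yaw 0.77 g 0.378 q [-0.88 -0.13  0.31  1.95  0.04  1.31  0.19] T [-0.08 -0.03  0.03]
plane n 2150 slopes deg [-0.    0.22] Z at x=50,-20,-90: 53.2 53.2 53.2 X [-87.4  44.5] Y [-58.6  61.1]
```

View pics/s24.png

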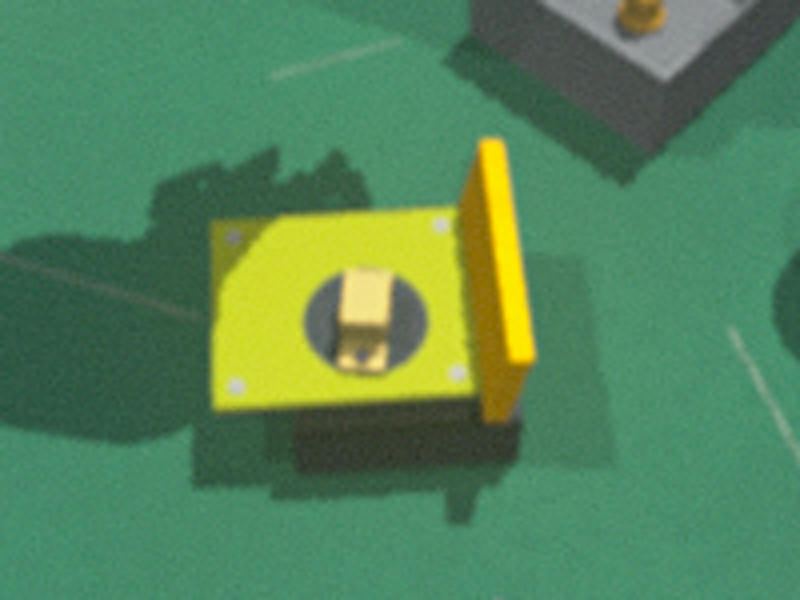

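View pics/top24c.png

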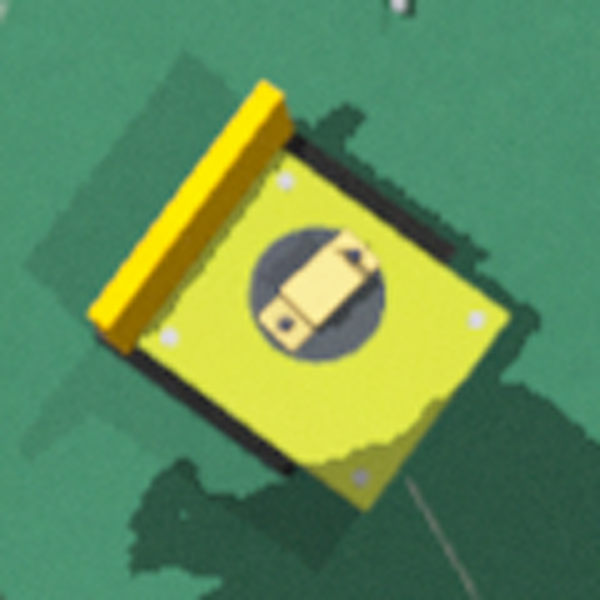

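View pics/scene24.png

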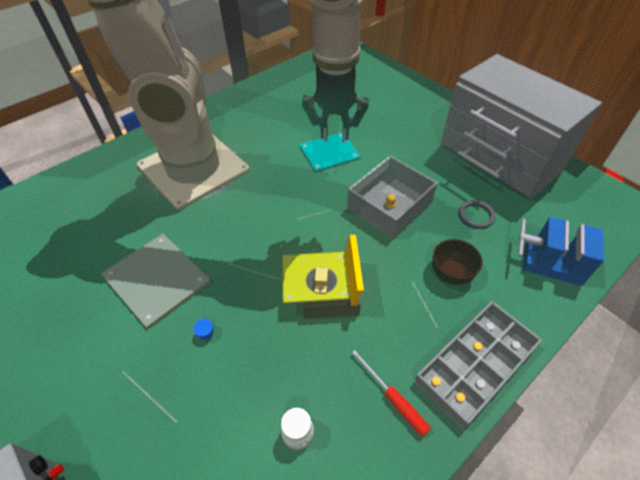

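Call:
move_arm:
  motion: "0 0 0 0; 0 0 0 0"

```text
clock: 33.8
position: [0.3902, 0.1777, 0.2334]
ee_rot: [-0.264, 0.656, 0.264, 0.656]
ft_force: [-1.7, 0.1, -0.8]
grip_width: 0.382
```

```bash
python3 - <<'E'
from h import *
a=cv2.imread("pics/scene0.png").astype(int); b=cv2.imread("pics/scene24.png").astype(int)
for n,(u,v,r) in dict(stopper=(204,330,14),bowl=(457,262,28),driver=(392,395,40),jar=(297,430,20),bezel=(477,214,20),plate=(157,280,50)).items():
    print(n,np.abs(a-b)[v-r:v+r,u-r:u+r].mean().round(1))
o=get_obs(); print(o["clock"],np.abs(o["joint_velocities"]).max())
hand_in()
E
```

```text
stopper 3.8
bowl 4.5
driver 4.0
jar 3.1
bezel 5.1
plate 24.5
33.8 0.003837041106199123
the job is handed in; nothing more can be done
```

The job is done and handed in, at about 34 s of the 72 s allowed.

**What I did**
1. I picked the brass vent plug off the cover and set it in the grey bin, where it stands upright.
2. I levered the cover up by its free edge, pivoting on the fence, until it leaned there. Then I pinched its top edge, turned it half round, and lowered it with a finger under the edge all the way down.
3. I set the clamp on the round dark mark and pulled the arm clear.

**Last checks**
- **Cover:** it lies flat, with a slope of at most about 0.2° and its face at 53.2 mm. Its fence-side edge is at the fence and the yellow-green inner face is up.
- **Clamp:** it stands upright, about 1 mm from the centre of the mark in the top view.
- **Other things on the bench:** comparing scene pictures before and after, the stopper, bowl, driver, jar and bezel had not moved. The large spare plate's patch changed more (24.5 against 3 to 5 for the others). I put that down to the arm's shadow because the arm never went near it, but I did not check further.

**One disagreement**
- Just before the finger let go of the cover, the depth fit still showed about 2° of tilt, while the force reading suggested it was already flat. If the tilt was real, the edge dropped at most about 5 mm.

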